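# Count three piloncillo cones into the cazuelita

### The arm

A 6-joint arm with a two-finger parallel gripper is mounted at the origin on the work surface. World frame = base frame: x ahead of the robot, y to its left, z up, the work surface at z = 0. Lengths are in m, angles in rad, forces in N, time in s.
With the tool pointing down it reaches from about 0.375 to 0.9 m from the base axis. Payload 3.1 kg.
Tool frame: the origin (TCP) lies where the fingers leave the gripper's body, on its centre line; the fingertips stand 73 mm ahead of it and the grasp point (between the pads) lies 54 mm ahead of it; z points along the fingers, y is the line along which they close (so a half turn about z gives the same grasp; the last joint's range is limited). The gripper opens to 85 mm and grips with 20 to 120 N. Pads are 22 mm wide; open, the fingers measure 114 mm over their backs; the gripper's body (76 mm by 85 mm) begins 54 mm behind the grasp point. The pads swing forward as they close: fully open they stand 13 mm farther back than shut.
Start: joints at [-1.347, 0.527, 1.433, -0, 1.181, -0.178], TCP at [0.245, -0.575, 0.304] pointing down, gripper open.
Joint ranges: [-3.08, 3.08], [-0.75, 2.2], [0.22, 2.44], [-1.43, 4.57], [0, 2.65], [-2.85, 2.85]. Speed limits (rad/s): [2.79, 2.79, 3.14, 3.14, 3.14, 3.14].

### API

Orientations are given as a unit quaternion [x, y, z, w].
In Python, from station import manip gives the robot as it stands.
- The arm moves only by the tool step_arm, never from a script. Its argument "moves" is one flat list of numbers, 5 for each row, row after row: the opening, from 0 (shut) to 1 (fully open), then the shift along the world's x, y, z scaled (see below), then the turn about the world's z scaled (see below). In form: [fingers, x, y, z, yaw, fingers, x, y, z, yaw, ...]. A call has 1 to 12 rows; each row is the pose to reach, as a shift and turn from the pose commanded when the call began, turning the shorter way round; what a row does not reach only later rows make up. The controller multiplies each number of a shift by 200 mm and each number of a turn by pi rad. A row lasts 1/8 s, in which the tool goes at most 62.5 mm and 10.7 degrees, less where a joint would pass 70% of its speed; a pose out of reach is approached as far as the arm can. A call with a number of a shift or a turn outside -1 to 1 is refused whole. A call with a gripper value outside its range is refused whole. The fingers move at their own pace and stop on an object; "grip_force" is the grip in N (left out, the last holds). Time passes only in rows, so rows that repeat a pose let the fingers close. It gives the time, the measured TCP pose, the force, the opening and the grip force at its end, in the units of the state.
- manip.sense(): the state, without advancing time (a new reading comes with each control period).
- manip.snapshot(name): name is "side" or "top"; returns a dict with "color" (384x512x3 uint8, blue, green, red), "z_map" (384x512 float32, m along the optical axis (not along the pixel's ray), 0 where there is no reading), "fovy" (degrees; the focal length in pixels is half the picture's height over the tangent of half this angle, whatever the lens; pixels are square), "cx", "cy" (the principal point, pixels), "k1" (the pictures are not rectified: a ray, as slopes to the right and down, at radius r is drawn at 1 + k1 r^2 times it, then the intrinsics apply), "R" (3x3) and "t" (3): a world point X has camera coordinates R X + t. Camera axes: x right, y down, z forward; pixel columns grow to the right and rows downward; lengths in m; the calibration is good to about 2 mm. A picture is of the moment at which its call begins.
- manip.sign_off(): hands the job in; it is judged then, once.
The state is a dict: "t": time; "q": joint angles; "qd": joint speeds; "tau": joint torques, N m; "tcp_pos": TCP position; "tool_rot": TCP orientation; "force": force on the tool from outside, world axes, zero at the start; "ft_torque": the same for the moment, N m; "finger_gap": opening from 0.0 (shut) to 1.0 (fully open); "gripper_force": force on a finger pad.
Only numpy, scipy, OpenCV 4.12 (cv2) and the standard library are available. Lean on these libraries where they do the work, as an engineer would, in place of code of your own. Each camera call takes 0.05 s, during which the arm holds its last target. There are 200 camera calls.

### The job

Press the release on the front of the spice caddy so that its sprung lid pops up, then count exactly three of the piloncillo cones into the red clay cazuelita, lowering each one inside the rim before letting it go. Leave the last cone and the flat chocolate tablet in the caddy's tray, then press the lid down until it latches shut. The cazuelita and everything else on the table should stay where they are.

Things in the scene. Friction and masses are not known exactly. Their poses are not given: they have to be found in the camera images.
- caddy: counter caddy fixed to the table: stainless case 346 mm wide (its y), 170 mm deep (its x); origin on the table under the case, x points from its front (release side) to its back (hinge side), z up. Its front sill is 42 mm high (x -92 to -46 mm). Behind it is the tray: front wall 48 mm high, side walls sloping up from 48 mm at the front to 91 mm at the back
- tray_floor (a point): centre of the white tray's flat floor, 18 mm behind the caddy's origin (x) and 22 mm above the table; axes as the caddy's. The floor measures 112 mm (x) by 334 mm (y). Four cones and a tablet stand on it in one row along y, 62 mm apart, in no fixed order
- lid (a joint): hinge of the clear flat lid (rad): 0 shut on the sloping walls (front edge 19 deg below the hinge), 0.006 latched; grows as it lifts. Freed, a damped spring swings it up in 0.7 s to its stop at 1.24, leaning forward over the row, 52 deg above level, front edge 195 mm above the table: an upright tool would strike it, one leaning back 25 to 40 deg towards the caddy's front passes beneath
- lid_hinge (a point): middle of the lid's hinge axis (along the caddy's y), 75 mm behind the caddy's origin (x), 92 mm above the table
- lid_rail (a point): middle of the upper face of the lid's steel front rail, full width along y, 12 mm wide, 6 mm thick; 124 mm from the hinge axis, moves with the lid. About 2 N here starts it down; the catch clicks at about 8 N in the last 7 mm, else it springs up again. The nose of the release stands just in front of the middle, up to 66 mm above the table: press some 60 mm to one side
- release (a joint): rocker release on the front sill (rad): 0 at rest, grows to 0.36 as its pad is pressed down. The lid is freed at about 0.2 (pad 5 mm down, about 4 N); full travel is about 9 mm and 6 N; it springs back by itself
- release_pad (a point): middle of the upper face of the black thumb pad of the release, 28 mm (x) by 44 mm (y), 60 mm above the table, 75 mm in front of the caddy's origin; press it down from above. The lid's front edge swings up some 15 mm behind this point, so a tool leaning back over the front is out of its way
- cone0_mid (a point): one of the four cones of piloncillo (hard brown cane sugar): a truncated cone standing on its wide end in the caddy's tray, 34 mm across the base, 24 mm across the top, 40 mm high, about 37 g; this point is on its axis half-way up (20 mm above its underside), z along the axis towards the narrow end
- cone1_mid (a point): one of the four cones of piloncillo (hard brown cane sugar): a truncated cone standing on its wide end in the caddy's tray, 34 mm across the base, 24 mm across the top, 40 mm high, about 37 g; this point is on its axis half-way up (20 mm above its underside), z along the axis towards the narrow end
- cone2_mid (a point): one of the four cones of piloncillo (hard brown cane sugar): a truncated cone standing on its wide end in the caddy's tray, 34 mm across the base, 24 mm across the top, 40 mm high, about 37 g; this point is on its axis half-way up (20 mm above its underside), z along the axis towards the narrow end
- cone3_mid (a point): one of the four cones of piloncillo (hard brown cane sugar): a truncated cone standing on its wide end in the caddy's tray, 34 mm across the base, 24 mm across the top, 40 mm high, about 37 g; this point is on its axis half-way up (20 mm above its underside), z along the axis towards the narrow end
- tablet_mid (a point): flat round tablet of table chocolate, brown, 40 mm across, 14 mm thick, lying in the row with the cones; this point is its centre; it stays in the tray
- cazuelita: loose round red clay dish standing on the table, 170 mm across the rim, 52 mm high, wall 5 mm flaring outwards, two small ears on the rim at its +y and -y reaching 100 mm from the axis; origin under its centre; about 480 g
- cazuelita_in (a point): centre of the cazuelita's inner floor, 6 mm above its underside; the floor is flat within 62 mm of this point, and the inside is about 79 mm in radius at the rim
- cruet: stoppered glass oil cruet, 72 mm across, 182 mm high, standing; origin under its centre; a bystander
- tongs: spring-loaded stainless tongs lying on the table, 237 mm long (its x), 22 mm high; origin under their middle; a bystander
- scraper: white plastic bench scraper lying flat, 110 mm (x) by 150 mm (y), 12 mm thick at the grip; origin under its middle; a bystander
- tin0: a closed round steel spice tin with a clear window in its top, 65 mm across, 28 mm high, standing on the table; origin under its centre; a bystander
- tin1: a closed round steel spice tin with a clear window in its top, 65 mm across, 28 mm high, standing on the table; origin under its centre; a bystander
- tin2: a closed round steel spice tin with a clear window in its top, 65 mm across, 28 mm high, standing on the table; origin under its centre; a bystander

How it is judged:
By the outcome, as a careful person would: the job done as asked, in the order asked, and still so for the second after the job is handed in, with the robot touching nothing.
It also fails if it takes over 72 s, if anything falls off the work surface, if the arm or the gripper's body presses on something with over 40 N, if the wrist force passes 120 N, or if a joint passes its speed limit or range.

## Working session

There is one attempt and no reset: what is moved stays moved. The work goes in short steps, Python scripts to look and compute and a tool call to move; the robot and the scene stay as the last step left them, time stands still between calls to the robot, and variables do not carry over. Pictures are saved under pics/ and viewed, at most 10 in all, crops included, and the job is handed in when it is done.

Besides the shell and the picture viewer there is one more tool, called as name(argument=value, ...) on one line, values as JSON. step_arm: Moves the arm, as the interface text tells. Its arguments: {"type":"object","properties":{"moves":{"type":"array","items":{"type":"number"}},"grip_force":{"type":"number"}},"required":["moves"]}

```bash
ls; mkdir -p pics
python3 - <<'E'
from station import manip
import cv2,numpy as np
print([n for n in dir(manip) if n[0]!='_'])
s=manip.sense();print({k:np.round(v,3).tolist() for k,v in s.items()})
for n in("top","side"):
    d=manip.snapshot(n); cv2.imwrite(f"pics/{n}0.png",d["color"]); np.savez(f"{n}0.npz",**d)
    print(n,d["fovy"],d["cx"],d["cy"],d["k1"],np.round(-d["R"].T@d["t"],3),np.round(d["R"],3).tolist())
E
```

```text
pics
['PlanningError', 'sense', 'sign_off', 'snapshot']
{'t': 0.0, 'q': [-1.347, 0.528, 1.434, 0.0, 1.181, -0.179], 'qd': [-0.0, -0.001, 0.002, 0.002, 0.002, 0.0], 'tau': [0.0, -44.234, -17.802, -0.0, 0.008, -0.0], 'tcp_pos': [0.245, -0.574, 0.303], 'tool_rot': [0.98, 0.2, -0.0, -0.001], 'force': [-0.646, 0.775, -0.467], 'ft_torque': [-0.023, -0.003, -0.019], 'gripper_force': 0.0, 'finger_gap': 0.995}
top 50.361470972145966 247.58252785183683 187.04513889875935 -0.051444213558760145 [4.560e-01 1.000e-03 1.132e+00] [[0.016, -1.0, -0.013], [-0.996, -0.015, -0.088], [0.088, 0.015, -0.996]]
side 48.020171295731984 257.7836741631051 190.92587131264224 -0.06675644891051843 [0.45  0.844 0.926] [[-0.99, -0.138, 0.008], [-0.102, 0.694, -0.713], [0.092, -0.707, -0.701]]
```

View pics/top0.png

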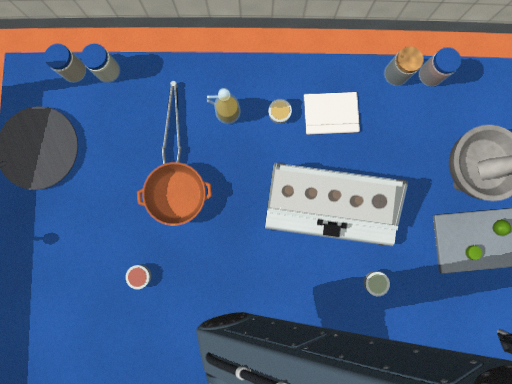

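View pics/side0.png

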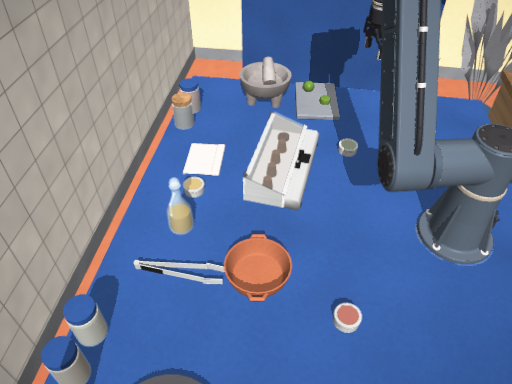

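The top view shows the caddy at about (335,204) px. The row of five runs from (288,190) to (380,201), and the one at the right end looks wider. The cazuelita is at (174,194). The side view agrees, and the lid is shut. Next I'll measure positions.

```bash
cat > u.py <<'E'
import numpy as np, cv2
def K(d):
    f=192/np.tan(np.radians(d["fovy"])/2); return np.array([[f,0,d["cx"]],[0,f,d["cy"]],[0,0,1]])
def D(d): return np.array([float(d["k1"]),0,0,0,0])
def ray(d,uv):
    p=cv2.undistortPoints(np.float64(uv).reshape(-1,1,2),K(d),D(d)).reshape(-1,2)
    R=np.array(d["R"]); return -R.T@d["t"], np.c_[p,np.ones(len(p))]@R
def plane(d,uv,z):
    c,r=ray(d,uv); return c+r*((z-c[2])/r[:,2])[:,None]
def proj(d,X):
    r,_=cv2.Rodrigues(np.array(d["R"])); return cv2.projectPoints(np.float64(X).reshape(-1,1,3),r,np.float64(d["t"]),K(d),D(d))[0].reshape(-1,2)
def blobs(m,lo=20):
    n,l,s,c=cv2.connectedComponentsWithStats(m.astype(np.uint8)); return [(c[i],s[i]) for i in range(1,n) if s[i,4]>=lo]
E
python3 - <<'E'
from u import *
d=np.load("top0.npz"); s=np.load("side0.npz")
h=cv2.cvtColor(d["color"],cv2.COLOR_BGR2HSV); 
H,S,V=[h[...,i].astype(int) for i in range(3)]
roi=np.zeros(H.shape,bool); roi[160:250,260:412]=1
m=roi&((H<20)|(H>160))&(S>40)&(V<170)
for c,st in blobs(m,20):
    w=plane(d,[c],.062)[0]; print("item",c.round(1),st[2:],"P(z.062)",w.round(4),"depth",d["z_map"][int(c[1]),int(c[0])])
m=roi&(V<40)
for c,st in blobs(m,10): print("dark",c.round(1),st,plane(d,[c],.06).round(4))
m=((H<14)|(H>170))&(S>120)&(V>60); m[:, :130]=0;m[:,220:]=0;m[:150]=0;m[240:]=0
for c,st in blobs(m,300):
    print("caz",c.round(1),st,plane(d,[c],.04).round(4))
# caddy corners from white mask
m=(roi&(S<60)&(V>120)).astype(np.uint8)
cs=max(cv2.findContours(m,0,2)[0],key=cv2.contourArea); r=cv2.minAreaRect(cs); b=cv2.boxPoints(r)
print(b.round(1),plane(d,b,.045).round(3))
E
python3 - <<'E'
import cv2
a=cv2.imread("pics/top0.png")[150:260,250:420];b=cv2.imread("pics/side0.png")[100:220,230:330]
cv2.imwrite("pics/c0.png",cv2.hconcat([cv2.resize(a,(463,300),interpolation=2),cv2.resize(b,(250,300),interpolation=2)]))
E
```

```text
item [288.2 190.4] [ 9 10 73] P(z.062) [ 0.5431 -0.0895  0.062 ] depth 1.0547991
item [312.  192.6] [ 9 11 74] P(z.062) [ 0.5382 -0.152   0.062 ] depth 1.056285
item [335.9 194.5] [ 9 10 65] P(z.062) [ 0.5341 -0.2148  0.062 ] depth 1.0534248
item [357.9 200.3] [ 9 10 68] P(z.062) [ 0.5196 -0.2726  0.062 ] depth 1.0539879
dark [319.2 221.5] [318 220   4   5  13] [[ 0.4628 -0.1714  0.06  ]]
dark [331.2 228.9] [324 222  16  14 169] [[ 0.444  -0.2028  0.06  ]]
dark [343.2 225.4] [341 223   5   5  20] [[ 0.4537 -0.234   0.06  ]]
caz [173.8 193.3] [ 138  163   73   62 3149] [[0.5323 0.216  0.04  ]]
[[264.4 227.6]
 [273.5 162.1]
 [406.9 180.5]
 [397.8 246.1]] [[ 0.445 -0.029  0.045]
 [ 0.62  -0.051  0.045]
 [ 0.576 -0.41   0.045]
 [ 0.401 -0.383  0.045]]
```

View pics/c0.png

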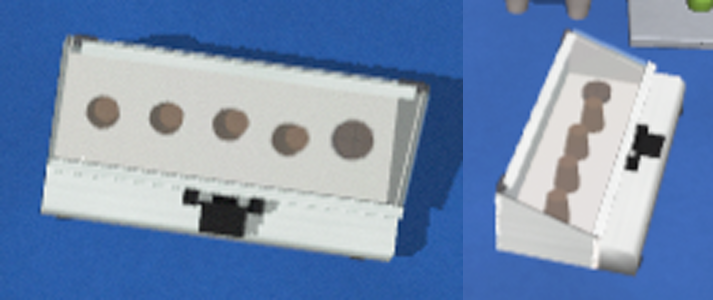

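step_arm(moves=[0, 0, 0.3, 0.9, 0, 0, 0, 0.3, 0.9, 0, 0, 0, 0.3, 0.9, 0, 0, 0, 0.3, 0.9, 0])

```text
t: 0.6
tcp_pos: [0.2456, -0.515, 0.4898]
tool_rot: [0.98, 0.2, 0.0, 0.006]
force: [-0.2, -0.3, -1.2]
finger_gap: 0.142
gripper_force: 0.0
```

The crop shows four cones and, at the right end (-y), the wider tablet. The black release pad is at the middle of the front. The caddy's yaw is about -7°. The moves carry no tilt, so I'll try a pose out of reach in free air to see whether the arm leans.

step_arm(moves=[0, 0, 0.2, 1, 0, 0, 0, 0.2, 1, 0, 0, 0, 0.2, 1, 0, 0, 0, 0.2, 1, 0])

```text
t: 1.1
tcp_pos: [0.2451, -0.4745, 0.6877]
tool_rot: [0.98, 0.2, 0.0, 0.003]
force: [-0.0, 0.0, -0.4]
finger_gap: 0.0
gripper_force: 0.0
```

step_arm(moves=[0, 0, 0, 1, 0, 0, 0, 0, 1, 0, 0, 0, 0, 1, 0, 0, 0, 0, 1, 0])

```text
t: 1.6
tcp_pos: [0.227, -0.4445, 0.8761]
tool_rot: [0.979, 0.2, 0.002, -0.033]
force: [-8.9, 34.2, -0.0]
finger_gap: 0.0
gripper_force: 0.0
```

Run:
```python
from station import manip
import numpy as np
s=manip.sense();print({k:np.round(v,3).tolist() for k,v in s.items() if k in("t","q","tcp_pos","tool_rot")})
```

```text
{'t': 1.6, 'q': [-1.326, 0.34, 0.22, 0.014, 2.647, -0.146], 'tcp_pos': [0.227, -0.445, 0.876], 'tool_rot': [0.979, 0.2, 0.002, -0.033]}
```

step_arm(moves=[0, 0, 0, 1, 0, 0, 0, 0, 1, 0, 0, 0, 0, 1, 0, 0, 0, 0, 1, 0])

```text
t: 2.1
tcp_pos: [0.212, -0.4085, 0.9066]
tool_rot: [0.98, 0.2, 0.004, 0.0]
force: [-0.1, 0.2, 0.4]
finger_gap: -0.002
gripper_force: 0.0
```

step_arm(moves=[0, 0, 0, -1, 0, 0, 0, 0, -1, 0, 0, 0, 0, -1, 0, 0, 0, 0, -1, 0])

```text
t: 2.6
tcp_pos: [0.2118, -0.4076, 0.7002]
tool_rot: [0.98, 0.2, 0.004, -0.006]
force: [-0.2, 0.2, -0.2]
finger_gap: -0.001
gripper_force: 0.0
```

Run:
```python
from station import manip
import numpy as np
s=manip.sense();print({k:np.round(v,3).tolist() for k,v in s.items() if k in("t","q","tcp_pos","tool_rot")})
```

```text
{'t': 2.6, 'q': [-1.34, 0.076, 1.054, 0.009, 2.022, -0.168], 'tcp_pos': [0.212, -0.408, 0.7], 'tool_rot': [0.98, 0.2, 0.004, -0.006]}
```

step_arm(moves=[0, 0, 0, 0, 0, 0, 0, 0, 0, 0])

```text
t: 2.85
tcp_pos: [0.2121, -0.4092, 0.708]
tool_rot: [0.98, 0.2, 0.004, 0.002]
force: [0.1, 0.3, 0.3]
finger_gap: 0.001
gripper_force: 0.0
```

Run:
```python
from station import manip
import numpy as np
s=manip.sense();print({k:np.round(v,4).tolist() for k,v in s.items() if k in("t","q","tcp_pos","tool_rot")})
```

```text
{'t': 2.85, 'q': [-1.34, 0.0757, 1.0353, 0.0094, 2.0269, -0.1677], 'tcp_pos': [0.2121, -0.4092, 0.708], 'tool_rot': [0.9798, 0.2, 0.0043, 0.0017]}
```

The orientation is re-based on the pose actually reached: a small lean of 0.5° has stayed. So pushing the arm up against a wrist limit in free air should build the lean I need. First I'll check the -y region for obstacles and try an inward and upward push.

step_arm(moves=[0, -0.4, 0.8, 1, 0, 0, -0.4, 0.8, 1, 0, 0, -0.4, 0.8, 1, 0, 0, -0.4, 0.8, 1, 0, 0, -0.4, 0.8, 1, 0, 0, -0.4, 0.8, 1, 0])

```text
t: 3.6
tcp_pos: [0.1317, -0.2469, 0.9094]
tool_rot: [0.98, 0.2, 0.004, 0.005]
force: [0.1, -0.5, -0.7]
finger_gap: -0.0
gripper_force: 0.0
```

Run:
```python
from station import manip
import numpy as np
s=manip.sense();print({k:np.round(v,4).tolist() for k,v in s.items() if k in("t","q","tcp_pos","tool_rot")})
from u import *
d=np.load("side0.npz");z=d["z_map"];vv,uu=np.mgrid[0:384:4,0:512:4];c,r=ray(d,np.c_[uu.ravel(),vv.ravel()]);P=c+r*z[::4,::4].ravel()[:,None]
k=(z[::4,::4].ravel()>0)&(P[:,0]>.0)&(P[:,0]<.7)&(P[:,1]<-.5)
Q=P[k]; print(len(Q)); 
for y0 in np.arange(-2,-.5,.1):
    q=Q[(Q[:,1]>=y0)&(Q[:,1]<y0+.1)]
    if len(q):print(round(y0,1),len(q),q.min(0).round(2),q.max(0).round(2))
```

```text
{'t': 3.6, 'q': [-1.4961, -0.0832, 0.6364, 0.0161, 2.5792, -0.3135], 'tcp_pos': [0.1317, -0.2469, 0.9094], 'tool_rot': [0.9799, 0.1996, 0.0037, 0.0051]}
954
-1.2 567 [ 0.1  -1.14 -0.22] [ 0.69 -1.11  0.22]
-0.8 28 [ 0.18 -0.75 -0.01] [ 0.53 -0.7   0.02]
-0.7 133 [ 0.18 -0.7  -0.01] [ 0.7  -0.6   0.35]
-0.6 226 [ 0.18 -0.6  -0.01] [ 0.7  -0.5   0.43]
```

step_arm(moves=[0, -0.1, 0.2, 1, 0, 0, -0.1, 0.2, 1, 0, 0, -0.1, 0.2, 1, 0, 0, -0.1, 0.2, 1, 0, 0, -0.1, 0.2, 1, 0, 0, -0.1, 0.2, 1, 0])

```text
t: 4.35
tcp_pos: [0.1229, -0.2193, 0.9393]
tool_rot: [0.98, 0.2, -0.0, 0.024]
force: [-1.2, -0.3, 0.3]
finger_gap: 0.002
gripper_force: 0.0
```

```bash
cat > st.py <<'E'
from station import manip
import numpy as np
from scipy.spatial.transform import Rotation as R
s=manip.sense();print({k:np.round(s[k],4).tolist() for k in("t","q","tcp_pos","tool_rot","force","finger_gap")})
M=R.from_quat(s["tool_rot"]).as_matrix();print("tool z",M[:,2].round(3),"y",M[:,1].round(3),"tilt deg",np.degrees(np.arccos(-M[2,2])).round(2))
E
python3 st.py
```

```text
{'t': 4.35, 'q': [-1.5239, -0.0993, 0.5466, 0.0139, 2.6458, -0.3431], 'tcp_pos': [0.1229, -0.2193, 0.9393], 'tool_rot': [0.9795, 0.1998, -0.0004, 0.0244], 'force': [-1.1712, -0.2556, 0.299], 'finger_gap': 0.0021}
tool z [ 0.009 -0.048 -0.999] y [ 0.391 -0.919  0.048] tilt deg 2.8
```

Outward lean of 2.8° gained. The closing axis has to be perpendicular to the lean, so I'll yaw first and then ratchet.

step_arm(moves=[0, 0, 0, -0.2, -0.06, 0, 0, 0, -0.4, -0.12, 0, 0, 0, -0.4, -0.18, 0, 0, 0, -0.4, -0.24, 0, 0, 0, -0.4, -0.3, 0, 0, 0, -0.4, -0.36, 0, 0, 0, -0.4, -0.42, 0, 0, 0, -0.4, -0.48, 0, 0, 0, -0.4, -0.54, 0, 0, 0, -0.4, -0.6, 0, 0, 0, -0.4, -0.64, 0, 0, 0, -0.4, -0.64, 0])

```text
invalid input at $.moves: expected a multiple of 5 numbers
```

```bash
python3 st.py
```

```text
{'t': 4.35, 'q': [-1.5239, -0.0993, 0.5466, 0.0139, 2.6458, -0.3431], 'tcp_pos': [0.1229, -0.2193, 0.9393], 'tool_rot': [0.9795, 0.1998, -0.0004, 0.0244], 'force': [-1.1712, -0.2556, 0.299], 'finger_gap': 0.0021}
tool z [ 0.009 -0.048 -0.999] y [ 0.391 -0.919  0.048] tilt deg 2.8
```

step_arm(moves=[0, 0, 0.2, 1, 0, 0, 0, 0.2, 1, 0, 0, 0, 0.2, 1, 0, 0, 0, 0.2, 1, 0])

```text
t: 4.85
tcp_pos: [0.1342, -0.1962, 0.9527]
tool_rot: [0.979, 0.2, -0.004, 0.05]
force: [-0.3, -0.3, -0.1]
finger_gap: -0.0
gripper_force: 0.0
```

```bash
python3 st.py
```

```text
{'t': 4.85, 'q': [-1.4565, -0.1167, 0.5125, 0.0, 2.6459, -0.2885], 'tcp_pos': [0.1342, -0.1962, 0.9527], 'tool_rot': [0.9786, 0.1998, -0.0043, 0.0498], 'force': [-0.3254, -0.3464, -0.0956], 'finger_gap': -0.0002}
tool z [ 0.011 -0.099 -0.995] y [ 0.391 -0.915  0.096] tilt deg 5.73
```

step_arm(moves=[0, 0, 1, 0, 0, 0, 0, 1, 0, 0, 0, 0, 1, 0, 0, 0, 0, 1, 0, 0])

```text
t: 5.35
tcp_pos: [0.1402, 0.002, 0.9302]
tool_rot: [0.978, 0.199, -0.001, 0.059]
force: [0.0, -0.1, 1.4]
finger_gap: -0.001
gripper_force: 0.0
```

```bash
python3 st.py
```

```text
{'t': 5.35, 'q': [-0.7264, -0.3009, 0.6984, -0.1543, 2.6457, 0.3038], 'tcp_pos': [0.1402, 0.002, 0.9302], 'tool_rot': [0.9782, 0.1989, -0.0013, 0.0592], 'force': [0.0116, -0.0744, 1.3632], 'finger_gap': -0.0006}
tool z [ 0.021 -0.116 -0.993] y [ 0.389 -0.914  0.115] tilt deg 6.79
```

step_arm(moves=[0, 0.3, 0, -0.3, -0.06, 0, 0.6, 0, -0.3, -0.12, 0, 0.6, 0, -0.3, -0.18, 0, 0.6, 0, -0.3, -0.24, 0, 0.6, 0, -0.3, -0.3, 0, 0.6, 0, -0.3, -0.35, 0, 0.6, 0, -0.3, -0.35, 0, 0.6, 0, -0.3, -0.35])

```text
t: 6.35
tcp_pos: [0.2617, 0.0002, 0.8699]
tool_rot: [0.938, -0.34, -0.033, 0.049]
force: [-0.4, -0.1, 0.1]
finger_gap: 0.005
gripper_force: 0.0
```

```bash
python3 st.py
```

```text
{'t': 6.35, 'q': [-0.3465, -0.1241, 0.7982, -0.1707, 2.5267, 1.7835], 'tcp_pos': [0.2617, 0.0002, 0.8699], 'tool_rot': [0.9385, -0.3403, -0.0329, 0.0491], 'force': [-0.361, -0.0725, 0.0643], 'finger_gap': 0.0048}
tool z [-0.095 -0.07  -0.993] y [-0.636 -0.764  0.115] tilt deg 6.78
```

step_arm(moves=[0, -0.3, 0, 1, 0, 0, -0.3, 0, 1, 0, 0, -0.3, 0, 1, 0, 0, -0.3, 0, 1, 0])

```text
t: 6.85
tcp_pos: [0.2139, -0.0151, 0.927]
tool_rot: [0.939, -0.339, -0.008, 0.059]
force: [0.8, -0.0, -0.7]
finger_gap: 0.0
gripper_force: 0.0
```

step_arm(moves=[0, 0, 0, 1, 0, 0, 0, 0, 1, 0, 0, 0, 0, 1, 0])

```text
t: 7.22
tcp_pos: [0.2177, -0.0318, 0.9448]
tool_rot: [0.939, -0.338, 0.013, 0.07]
force: [0.4, -0.5, 0.5]
finger_gap: 0.003
gripper_force: 0.0
```

```bash
python3 st.py
```

```text
{'t': 7.225, 'q': [-0.5239, -0.125, 0.553, -0.2816, 2.6459, 1.4851], 'tcp_pos': [0.2177, -0.0318, 0.9448], 'tool_rot': [0.9386, -0.3377, 0.0132, 0.0697], 'force': [0.3606, -0.4555, 0.4873], 'finger_gap': 0.0034}
tool z [-0.022 -0.14  -0.99 ] y [-0.636 -0.762  0.122] tilt deg 8.14
```

step_arm(moves=[0, 0, 0, 1, 0, 0, 0, 0, 1, 0])

```text
t: 7.48
tcp_pos: [0.2179, -0.0427, 0.9617]
tool_rot: [0.938, -0.336, 0.035, 0.082]
force: [-0.0, 0.9, 0.6]
finger_gap: -0.006
gripper_force: 0.0
```

```bash
python3 st.py
```

```text
{'t': 7.475, 'q': [-0.5548, -0.1086, 0.4802, -0.3106, 2.6462, 1.4216], 'tcp_pos': [0.2179, -0.0427, 0.9617], 'tool_rot': [0.9376, -0.336, 0.035, 0.082], 'force': [-0.0469, 0.8841, 0.6124], 'finger_gap': -0.0056}
tool z [ 0.01  -0.177 -0.984] y [-0.636 -0.761  0.13 ] tilt deg 10.23
```

step_arm(moves=[0, 0, 0, -0.2, -0.06, 0, 0, 0, -0.3, -0.12, 0, 0, 0, -0.3, -0.18, 0, 0, 0, -0.3, -0.24, 0, 0, 0, -0.3, -0.24])

```text
t: 8.1
tcp_pos: [0.2186, -0.043, 0.9008]
tool_rot: [0.749, -0.657, 0.001, 0.089]
force: [-0.1, -0.6, -0.0]
finger_gap: 0.002
gripper_force: 0.0
```

step_arm(moves=[0, -0.1, 0, 1, 0, 0, -0.1, 0, 1, 0, 0, -0.1, 0, 1, 0])

```text
t: 8.48
tcp_pos: [0.1975, -0.0644, 0.9494]
tool_rot: [0.75, -0.654, 0.027, 0.097]
force: [-0.7, -1.2, 0.3]
finger_gap: -0.004
gripper_force: 0.0
```

```bash
python3 st.py
```

```text
{'t': 8.475, 'q': [-0.6433, -0.1285, 0.5467, -0.4257, 2.6456, 1.9791], 'tcp_pos': [0.1975, -0.0644, 0.9494], 'tool_rot': [0.7496, -0.6542, 0.0268, 0.097], 'force': [-0.7395, -1.2297, 0.3097], 'finger_gap': -0.0037}
tool z [-0.087 -0.181 -0.98 ] y [-0.986 -0.125  0.11 ] tilt deg 11.56
```

step_arm(moves=[0, -0.2, 0, 1, 0, 0, -0.2, 0, 1, 0])

```text
t: 8.72
tcp_pos: [0.1708, -0.0816, 0.9701]
tool_rot: [0.749, -0.651, 0.048, 0.109]
force: [-0.7, -0.3, -0.7]
finger_gap: -0.002
gripper_force: 0.0
```

step_arm(moves=[0, -0.2, 0, 1, 0, 0, -0.2, 0, 1, 0])

```text
t: 8.98
tcp_pos: [0.1462, -0.0958, 0.9896]
tool_rot: [0.748, -0.649, 0.067, 0.126]
force: [0.1, 0.4, 0.1]
finger_gap: 0.001
gripper_force: 0.0
```

```bash
python3 st.py
```

```text
{'t': 8.975, 'q': [-0.9543, -0.1536, 0.4127, -0.4579, 2.6458, 1.6159], 'tcp_pos': [0.1462, -0.0958, 0.9896], 'tool_rot': [0.7477, -0.6486, 0.0666, 0.1256], 'force': [0.0897, 0.4013, 0.0872], 'finger_gap': 0.0007}
tool z [-0.063 -0.274 -0.96 ] y [-0.987 -0.127  0.102] tilt deg 16.35
```

step_arm(moves=[0, -0.2, 0, 1, 0, 0, -0.2, 0, 1, 0])

```text
t: 9.22
tcp_pos: [0.1266, -0.1063, 1.007]
tool_rot: [0.745, -0.646, 0.082, 0.145]
force: [0.3, 0.3, -0.1]
finger_gap: 0.0
gripper_force: 0.0
```

```bash
python3 st.py
```

```text
{'t': 9.225, 'q': [-1.1049, -0.1557, 0.3432, -0.4422, 2.6458, 1.4717], 'tcp_pos': [0.1266, -0.1063, 1.007], 'tool_rot': [0.7451, -0.6457, 0.0818, 0.1454], 'force': [0.2959, 0.3252, -0.0948], 'finger_gap': 0.0002}
tool z [-0.066 -0.322 -0.944] y [-0.986 -0.124  0.111] tilt deg 19.21
```

step_arm(moves=[0, 0.6, 0.4, -0.5, 0, 0, 0.7, 1, -0.6, 0, 0, 0.7, 1, -0.6, 0, 0, 0.7, 1, -0.6, 0, 0, 0.7, 1, -0.6, 0, 0, 0.7, 1, -0.6, 0])

```text
t: 9.98
tcp_pos: [0.2681, 0.0955, 0.8847]
tool_rot: [0.747, -0.644, 0.08, 0.146]
force: [-0.5, -1.4, 0.8]
finger_gap: -0.001
gripper_force: 0.0
```

```bash
python3 st.py
```

```text
{'t': 9.975, 'q': [0.1896, -0.0408, 0.7152, -0.5518, 2.5272, 2.7379], 'tcp_pos': [0.2681, 0.0955, 0.8847], 'tool_rot': [0.7469, -0.6439, 0.0802, 0.1455], 'force': [-0.5417, -1.354, 0.7807], 'finger_gap': -0.001}
tool z [-0.068 -0.321 -0.945] y [-0.985 -0.129  0.114] tilt deg 19.13
```

step_arm(moves=[0, 0, 0, 1, 0, 0, 0, 0, 1, 0, 0, 0, 0, 1, 0])

```text
t: 10.35
tcp_pos: [0.2649, 0.063, 0.9633]
tool_rot: [0.747, -0.641, 0.108, 0.142]
force: [0.6, -0.1, -0.1]
finger_gap: 0.001
gripper_force: 0.0
```

```bash
python3 st.py
```

```text
{'t': 10.35, 'q': [0.1099, 0.0338, 0.3856, -0.8131, 2.6457, 2.3617], 'tcp_pos': [0.2649, 0.063, 0.9633], 'tool_rot': [0.7467, -0.6409, 0.1077, 0.142], 'force': [0.5584, -0.063, -0.0841], 'finger_gap': 0.0013}
tool z [-0.021 -0.35  -0.936] y [-0.988 -0.138  0.074] tilt deg 20.53
```

step_arm(moves=[0, 0, 0, 1, 0, 0, 0, 0, 1, 0])

```text
t: 10.6
tcp_pos: [0.2589, 0.0363, 0.9939]
tool_rot: [0.746, -0.636, 0.135, 0.146]
force: [-0.7, -0.2, -0.0]
finger_gap: 0.0
gripper_force: 0.0
```

```bash
python3 st.py
```

```text
{'t': 10.6, 'q': [0.0479, 0.0583, 0.2477, -0.956, 2.6457, 2.1374], 'tcp_pos': [0.2589, 0.0363, 0.9939], 'tool_rot': [0.7458, -0.636, 0.1345, 0.1457], 'force': [-0.6769, -0.2462, -0.0404], 'finger_gap': 0.0002}
tool z [ 0.015 -0.388 -0.921] y [-0.988 -0.149  0.046] tilt deg 22.87
```

step_arm(moves=[0, 0, 0.2, -0.3, 0, 0, 0, 0.4, -0.3, 0, 0, 0, 0.4, -0.3, 0])

```text
t: 10.98
tcp_pos: [0.2596, 0.1193, 0.9313]
tool_rot: [0.749, -0.632, 0.132, 0.148]
force: [-0.9, -0.6, 0.4]
finger_gap: -0.002
gripper_force: 0.0
```

step_arm(moves=[0, -0.1, 0, 1, 0, 0, -0.1, 0, 1, 0, 0, -0.1, 0, 1, 0])

```text
t: 11.35
tcp_pos: [0.2428, 0.0801, 1.0001]
tool_rot: [0.744, -0.631, 0.164, 0.148]
force: [-2.9, -0.2, 1.7]
finger_gap: -0.002
gripper_force: 0.0
```

```bash
python3 st.py
```

```text
{'t': 11.35, 'q': [0.2595, 0.0763, 0.2178, -1.1167, 2.6454, 2.1865], 'tcp_pos': [0.2428, 0.0801, 1.0001], 'tool_rot': [0.7438, -0.6307, 0.1639, 0.1485], 'force': [-2.9062, -0.1839, 1.6614], 'finger_gap': -0.0024}
tool z [ 0.057 -0.428 -0.902] y [-0.987 -0.16   0.014] tilt deg 25.55
```

step_arm(moves=[0, -0.1, 0, 1, 0, 0, -0.1, 0, 1, 0])

```text
t: 11.6
tcp_pos: [0.2086, 0.0662, 1.0117]
tool_rot: [0.743, -0.63, 0.171, 0.148]
force: [-0.4, 0.8, 0.1]
finger_gap: -0.001
gripper_force: 0.0
```

```bash
python3 st.py
```

```text
{'t': 11.6, 'q': [0.25, 0.0338, 0.218, -1.1766, 2.6458, 2.1084], 'tcp_pos': [0.2086, 0.0662, 1.0117], 'tool_rot': [0.7431, -0.6297, 0.1712, 0.1483], 'force': [-0.4485, 0.8198, 0.1367], 'finger_gap': -0.0006}
tool z [ 0.068 -0.436 -0.897] y [-0.987 -0.163  0.005] tilt deg 26.18
```

step_arm(moves=[0, -0.2, 0, 1, 0, 0, -0.2, 0, 1, 0])

```text
t: 11.85
tcp_pos: [0.1687, 0.0533, 1.0226]
tool_rot: [0.743, -0.628, 0.179, 0.149]
force: [-0.0, 0.1, -0.2]
finger_gap: -0.0
gripper_force: 0.0
```

```bash
python3 st.py
```

```text
{'t': 11.85, 'q': [0.2511, -0.0123, 0.218, -1.2547, 2.6459, 2.0199], 'tcp_pos': [0.1687, 0.0533, 1.0226], 'tool_rot': [0.7427, -0.6278, 0.1791, 0.1493], 'force': [-0.0384, 0.1337, -0.2423], 'finger_gap': -0.0002}
tool z [ 0.079 -0.447 -0.891] y [-0.986 -0.167 -0.003] tilt deg 26.97
```

step_arm(moves=[0, 0.3, 0.1, -0.5, 0.06, 0, 0.5, 0.1, -0.6, 0.12, 0, 0.5, 0.1, -0.6, 0.18, 0, 0.5, 0.1, -0.6, 0.24, 0, 0.5, 0.1, -0.6, 0.3, 0, 0.5, 0.1, -0.6, 0.36, 0, 0.5, 0.1, -0.6, 0.406, 0, 0.5, 0.1, -0.6, 0.406])

```text
t: 12.85
tcp_pos: [0.2699, 0.0731, 0.9027]
tool_rot: [0.97, -0.064, 0.234, 0.015]
force: [0.3, 0.3, 0.4]
finger_gap: -0.0
gripper_force: 0.0
```

```bash
python3 st.py
```

```text
{'t': 12.85, 'q': [-0.153, -0.2743, 0.8643, 0.0122, 2.0784, 1.5572], 'tcp_pos': [0.2699, 0.0731, 0.9027], 'tool_rot': [0.9701, -0.0636, 0.2339, 0.015], 'force': [0.3298, 0.2861, 0.4108], 'finger_gap': -0.0002}
tool z [ 0.452 -0.059 -0.89 ] y [-0.13  -0.991 -0.001] tilt deg 27.11
```

step_arm(moves=[0, -0.2, 0, 1, 0, 0, -0.2, 0, 1, 0, 0, -0.2, 0, 1, 0])

```text
t: 13.22
tcp_pos: [0.2388, 0.0636, 1.0278]
tool_rot: [0.966, -0.066, 0.251, -0.015]
force: [1.3, 0.5, -0.5]
finger_gap: 0.001
gripper_force: 0.0
```

```bash
python3 st.py
```

```text
{'t': 13.225, 'q': [-0.4099, -0.1434, 0.3096, 0.3131, 2.4773, 1.5934], 'tcp_pos': [0.2388, 0.0636, 1.0278], 'tool_rot': [0.9656, -0.066, 0.251, -0.0149], 'force': [1.2665, 0.4617, -0.5236], 'finger_gap': 0.001}
tool z [ 0.487 -0.004 -0.874] y [-0.12  -0.991 -0.062] tilt deg 29.13
```

step_arm(moves=[0, -0.2, 0, 1, 0, 0, -0.2, 0, 1, 0])

```text
t: 13.48
tcp_pos: [0.2229, 0.0516, 1.0416]
tool_rot: [0.959, -0.077, 0.268, -0.038]
force: [0.1, 0.3, 0.1]
finger_gap: -0.003
gripper_force: 0.0
```

```bash
python3 st.py
```

```text
{'t': 13.475, 'q': [-0.9019, -0.1943, 0.2726, 0.8654, 2.5446, 1.676], 'tcp_pos': [0.2229, 0.0516, 1.0416], 'tool_rot': [0.9595, -0.0769, 0.2685, -0.0377], 'force': [0.092, 0.3032, 0.1403], 'finger_gap': -0.0029}
tool z [ 0.521  0.031 -0.853] y [-0.127 -0.985 -0.114] tilt deg 31.46
```

step_arm(moves=[0, 0, -0.3, -0.4, 0.05, 0, -0.2, -0.6, -0.6, 0.1, 0, -0.2, -1, -0.6, 0.15, 0, -0.2, -1, -0.6, 0.2, 0, -0.2, -1, -0.6, 0.2, 0, -0.2, -1, -0.6, 0.2])

```text
t: 14.22
tcp_pos: [0.2017, -0.1535, 0.9082]
tool_rot: [0.937, 0.221, 0.246, -0.117]
force: [0.2, -0.2, 1.0]
finger_gap: -0.002
gripper_force: 0.0
```

```bash
python3 st.py
```

```text
{'t': 14.225, 'q': [-1.5754, -0.1702, 0.8122, 1.0271, 2.6451, 0.4219], 'tcp_pos': [0.2017, -0.1535, 0.9082], 'tool_rot': [0.9366, 0.2206, 0.2459, -0.1168], 'force': [0.2462, -0.1943, 1.0121], 'finger_gap': -0.0025}
tool z [ 0.409  0.327 -0.852] y [ 0.471 -0.875 -0.11 ] tilt deg 31.6
```

step_arm(moves=[0, 0, 0, 1, 0, 0, 0, 0, 1, 0])

```text
t: 14.48
tcp_pos: [0.2309, -0.1518, 0.9943]
tool_rot: [0.933, 0.215, 0.265, -0.11]
force: [0.9, -0.3, 2.3]
finger_gap: -0.002
gripper_force: 0.0
```

```bash
python3 st.py
```

```text
{'t': 14.475, 'q': [-1.4849, -0.0337, 0.4206, 1.4519, 2.6452, 0.9862], 'tcp_pos': [0.2309, -0.1518, 0.9943], 'tool_rot': [0.9335, 0.2154, 0.2649, -0.1097], 'force': [0.8752, -0.3013, 2.2724], 'finger_gap': -0.0024}
tool z [ 0.447  0.319 -0.836] y [ 0.46  -0.883 -0.091] tilt deg 33.32
```

step_arm(moves=[0, 0, 0, 1, 0, 0, 0, 0, 1, 0])

```text
t: 14.72
tcp_pos: [0.2202, -0.1378, 1.0321]
tool_rot: [0.93, 0.214, 0.277, -0.109]
force: [0.1, -0.3, -0.5]
finger_gap: 0.002
gripper_force: 0.0
```

```bash
python3 st.py
```

```text
{'t': 14.725, 'q': [-1.5512, 0.017, 0.2179, 1.8031, 2.6317, 1.3111], 'tcp_pos': [0.2202, -0.1378, 1.0321], 'tool_rot': [0.9304, 0.2136, 0.277, -0.1093], 'force': [0.0603, -0.3389, -0.4919], 'finger_gap': 0.002}
tool z [ 0.469  0.322 -0.823] y [ 0.458 -0.885 -0.085] tilt deg 34.65
```

step_arm(moves=[0, -0.3, -0.3, -0.3, 0, 0, -0.6, -0.6, -0.6, 0, 0, -1, -0.8, -1, 0, 0, -1, -0.8, -1, 0, 0, -1, -0.8, -1, 0, 0, -1, -0.8, -1, 0])

```text
t: 15.48
tcp_pos: [0.0649, -0.2914, 0.8241]
tool_rot: [0.932, 0.213, 0.275, -0.101]
force: [-0.8, -1.2, 0.7]
finger_gap: -0.001
gripper_force: 0.0
```

```bash
python3 st.py
```

```text
{'t': 15.475, 'q': [-1.9939, -0.0599, 0.9748, 0.6882, 2.6447, -0.3279], 'tcp_pos': [0.0649, -0.2914, 0.8241], 'tool_rot': [0.9321, 0.2126, 0.2752, -0.1015], 'force': [-0.8007, -1.2462, 0.6785], 'finger_gap': -0.0011}
tool z [ 0.47   0.306 -0.828] y [ 0.452 -0.889 -0.072] tilt deg 34.12
```

step_arm(moves=[0, 0, 0, 1, 0, 0, 0, 0, 1, 0])

```text
t: 15.72
tcp_pos: [0.1131, -0.3065, 0.8841]
tool_rot: [0.934, 0.204, 0.282, -0.083]
force: [-0.7, -0.1, 0.5]
finger_gap: -0.001
gripper_force: 0.0
```

```bash
python3 st.py
```

```text
{'t': 15.725, 'q': [-1.8706, -0.0023, 0.7568, 0.9629, 2.6456, 0.0774], 'tcp_pos': [0.1131, -0.3065, 0.8841], 'tool_rot': [0.9337, 0.204, 0.282, -0.0835], 'force': [-0.67, -0.1119, 0.4916], 'finger_gap': -0.0007}
tool z [ 0.493  0.271 -0.827] y [ 0.428 -0.903 -0.041] tilt deg 34.21
```

step_arm(moves=[0, -0.5, 0, 0.3, 0, 0, -0.5, 0, 0.3, 0])

```text
t: 15.98
tcp_pos: [0.0767, -0.3222, 0.8789]
tool_rot: [0.936, 0.2, 0.284, -0.059]
force: [0.4, -0.4, 0.3]
finger_gap: -0.003
gripper_force: 0.0
```

```bash
python3 st.py
```

```text
{'t': 15.975, 'q': [-1.9719, 0.0059, 0.7608, 0.928, 2.6456, -0.0473], 'tcp_pos': [0.0767, -0.3222, 0.8789], 'tool_rot': [0.9358, 0.1997, 0.2844, -0.0589], 'force': [0.4012, -0.3691, 0.2745], 'finger_gap': -0.0034}
tool z [ 0.509  0.224 -0.831] y [ 0.407 -0.913  0.003] tilt deg 33.76
```

step_arm(moves=[0, -0.3, 0, 0.3, 0, 0, -0.3, 0, 0.3, 0])

```text
t: 16.23
tcp_pos: [0.0558, -0.3376, 0.8912]
tool_rot: [0.937, 0.192, 0.29, -0.034]
force: [0.0, -0.2, -0.3]
finger_gap: 0.0
gripper_force: 0.0
```

```bash
python3 st.py
python3 - <<'E'
from u import *
# caddy frame from row and corners
B=np.array([[.445,-.029],[.62,-.051],[.576,-.41],[.401,-.383]])
P=np.array([[.5431,-.0895],[.5382,-.152],[.5341,-.2148],[.5196,-.2726]])
d=np.load("top0.npz")
# tablet: darker disc, lower saturation, near px (380,201)
g=d["color"][185:218,365:396].astype(int); m=(g.max(2)<150)&(g.max(2)>60)
for c,st in blobs(m,20):
    print("tab",c+[365,185],st); T=plane(d,[c+[365,185]],.036)[0,:2]; print(T)
# nose/pad symmetric axis: dark ears (319.2,221.5),(343.2,225.4)
for z in(.055,.06,.066): print(z,plane(d,[[319.2,221.5],[343.2,225.4],[331.2,228.9]],z).round(4).tolist())
E
```

```text
{'t': 16.225, 'q': [-2.0311, 0.0323, 0.6993, 0.9871, 2.6458, -0.0299], 'tcp_pos': [0.0558, -0.3376, 0.8912], 'tool_rot': [0.9371, 0.1916, 0.2898, -0.0343], 'force': [0.0131, -0.1905, -0.2693], 'finger_gap': 0.0003}
tool z [ 0.53   0.175 -0.83 ] y [ 0.379 -0.924  0.047] tilt deg 33.94
tab [379.04046243 200.78034682] [  7   9  15  14 173]
[ 0.52081925 -0.33635168]
tab [394.51351351 208.89189189] [28 11  3 22 37]
[ 0.49958569 -0.37799762]
0.055 [[0.4629, -0.1721, 0.055], [0.4536, -0.2352, 0.055], [0.444, -0.2037, 0.055]]
0.06 [[0.4629, -0.1713, 0.06], [0.4536, -0.2341, 0.06], [0.444, -0.2027, 0.06]]
0.066 [[0.4628, -0.1703, 0.066], [0.4536, -0.2328, 0.066], [0.4441, -0.2016, 0.066]]
```

Lean is about 34° with a small roll, which is good enough. Now I'll yaw to the caddy and approach the release pad. I measured the pad at (0.444,-0.203,0.060), and the caddy yaw is -7°.

step_arm(moves=[0, 0.2, 0.1, -0.2, -0.05, 0, 0.5, 0.3, -0.5, -0.1, 0, 0.8, 0.5, -0.8, -0.163, 0, 1, 0.6, -1, -0.163, 0, 1, 0.6, -1, -0.163, 0, 1, 0.6, -1, -0.163, 0, 1, 0.6, -1, -0.163])

```text
t: 17.1
tcp_pos: [0.2567, -0.2164, 0.6922]
tool_rot: [0.955, -0.05, 0.289, 0.041]
force: [0.0, 0.3, -0.2]
finger_gap: -0.002
gripper_force: 0.0
```

```bash
cat > tgt.py <<'E'
# usage: tgt.py ahead_mm  caddy_x caddy_y z(mm) ... : shift (units) putting the tool-axis point `ahead` there
import sys; from st import *
a=np.deg2rad(-7); O=np.array([.5184,-.2119]); C=np.array([[np.cos(a),-np.sin(a)],[np.sin(a),np.cos(a)]])
v=[float(x)/1000 for x in sys.argv[1:]]; p=np.array(s["tcp_pos"])+M[:,2]*v[0]
for i in range(1,len(v),3):
    w=np.r_[O+C@v[i:i+2],v[i+2]]; print("to",w.round(4),"shift/200mm",((w-p)/.2).round(3))
E
python3 tgt.py 73 -75 0 75 -75 0 100
```

```text
{'t': 17.1, 'q': [-1.4566, -0.3444, 1.5081, 0.5713, 1.7446, 0.3872], 'tcp_pos': [0.2567, -0.2164, 0.6922], 'tool_rot': [0.9551, -0.0497, 0.2893, 0.0412], 'force': [0.0419, 0.2569, -0.1648], 'finger_gap': -0.0016}
tool z [ 0.548 -0.108 -0.829] y [-0.119 -0.992  0.05 ] tilt deg 33.98
to [ 0.444  -0.2028  0.075 ] shift/200mm [ 0.736  0.108 -2.783]
to [ 0.444  -0.2028  0.1   ] shift/200mm [ 0.736  0.108 -2.658]
```

step_arm(moves=[0, 0.2, 0, -0.3, 0, 0, 0.4, 0.1, -0.6, 0, 0, 0.736, 0.108, -1, 0, 0, 0.736, 0.108, -1, 0, 0, 0.736, 0.108, -1, 0])

```text
t: 17.73
tcp_pos: [0.4043, -0.1964, 0.4881]
tool_rot: [0.956, -0.052, 0.287, 0.038]
force: [-0.7, -0.5, 0.3]
finger_gap: 0.001
gripper_force: 0.0
```

step_arm(moves=[0, 0, 0, -0.3, 0, 0, 0, 0, -0.6, 0, 0, 0, 0, -0.9, 0, 0, 0, 0, -1, 0, 0, 0, 0, -1, 0])

```text
t: 18.35
tcp_pos: [0.4039, -0.1986, 0.2914]
tool_rot: [0.955, -0.053, 0.29, 0.041]
force: [-0.3, 0.5, 0.9]
finger_gap: 0.002
gripper_force: 0.0
```

```bash
python3 tgt.py 73 -75 0 75 -75 0 100
```

```text
{'t': 18.35, 'q': [-0.8975, 0.2352, 2.1814, 1.0044, 0.4421, -0.0825], 'tcp_pos': [0.4039, -0.1986, 0.2914], 'tool_rot': [0.9548, -0.0532, 0.2897, 0.041], 'force': [-0.3035, 0.5014, 0.8704], 'finger_gap': 0.0021}
tool z [ 0.549 -0.109 -0.829] y [-0.125 -0.991  0.047] tilt deg 34.03
to [ 0.444  -0.2028  0.075 ] shift/200mm [-0.     0.019 -0.78 ]
to [ 0.444  -0.2028  0.1   ] shift/200mm [-0.     0.019 -0.655]
```

```bash
cat > fk.py <<'E'
import numpy as np
from scipy.optimize import least_squares
from scipy.spatial.transform import Rotation as R
D=[([-1.347,.528,1.434,0,1.181,-.179],[.245,-.574,.303],[.98,.2,0,-.001]),
([-1.34,.0757,1.0353,.0094,2.0269,-.1677],[.2121,-.4092,.708],[.9798,.2,.0043,.0017]),
([-1.5239,-.0993,.5466,.0139,2.6458,-.3431],[.1229,-.2193,.9393],[.9795,.1998,-.0004,.0244]),
([-.5548,-.1086,.4802,-.3106,2.6462,1.4216],[.2179,-.0427,.9617],[.9376,-.336,.035,.082]),
([-1.1049,-.1557,.3432,-.4422,2.6458,1.4717],[.1266,-.1063,1.007],[.7451,-.6457,.0818,.1454]),
([.0479,.0583,.2477,-.956,2.6457,2.1374],[.2589,.0363,.9939],[.7458,-.636,.1345,.1457]),
([-.153,-.2743,.8643,.0122,2.0784,1.5572],[.2699,.0731,.9027],[.9701,-.0636,.2339,.015]),
([-1.9939,-.0599,.9748,.6882,2.6447,-.3279],[.0649,-.2914,.8241],[.9321,.2126,.2752,-.1015]),
([-2.0311,.0323,.6993,.9871,2.6458,-.0299],[.0558,-.3376,.8912],[.9371,.1916,.2898,-.0343]),
([-1.4566,-.3444,1.5081,.5713,1.7446,.3872],[.2567,-.2164,.6922],[.9551,-.0497,.2893,.0412]),
([-.8975,.2352,2.1814,1.0044,.4421,-.0825],[.4039,-.1986,.2914],[.9548,-.0532,.2897,.041])]
r=lambda ax,t:R.from_euler(ax,t).as_matrix()
def fk(q,P):
    h,a,e,b,L,d,d2,f=P
    A=r('z',q[0]); B=A@r('y',q[1]); C=B@r('y',q[2]); E=C@r('z',q[3]); F=E@r('y',q[4]); G=F@r('z',q[5])
    return A@[0,d,h]+B@[0,0,a]+C@[e,0,b]+E@[0,d2,0]+F@[f,0,L], G
def rows(P):
    o=[]
    for q,p,u in D: o+=list(fk(q,P)[0]-p)
    return o
s=least_squares(rows,[.3,.35,0,.4,.2,.11,0,0]); P=s.x
def ik(p,Rt,q0):
    lo=[-3.08,-.75,.22,-1.43,0,-2.85];hi=[3.08,2.2,2.44,4.57,2.65,2.85]
    def e(q):
        x,G=fk(q,P); return np.r_[(x-p)*5,R.from_matrix(G@K0@Rt.T).as_rotvec()]
    z=least_squares(e,np.clip(q0,np.array(lo)+.001,np.array(hi)-.001),bounds=(lo,hi)); return z.x,z.fun
K0=np.mean([fk(q,P)[1].T@R.from_quat(u).as_matrix() for q,p,u in D],0).round(0)
if __name__=="__main__":
    print(P.round(4),np.abs(s.fun).max()); print(K0)
    Rt=R.from_quat(D[-1][2]).as_matrix(); q=D[-1][0]
    for z in(.29,.25,.2,.16,.135,.12):
        q,f=ik([.4039,-.1948,z],Rt,q); print(z,q.round(3),np.abs(f).max().round(4))
E
python3 fk.py
```

```text
[2.745e-01 5.876e-01 1.141e-01 3.917e-01 2.241e-01 1.110e-01 1.000e-04
 1.000e-04] 0.0003954539911953381
[[ 0. -1.  0.]
 [ 1.  0.  0.]
 [-0.  0.  1.]]
0.29 [-0.89   0.236  2.188  1.017  0.434 -0.091] 0.0
0.25 [-0.89   0.342  2.238  1.359  0.375 -0.461] 0.0
0.2 [-0.89   0.492  2.289  1.869  0.384 -1.008] 0.0
0.16 [-0.89   0.621  2.318  2.189  0.454 -1.358] 0.0
0.135 [-0.89   0.704  2.329  2.329  0.515 -1.515] 0.0
0.12 [-0.89   0.754  2.334  2.394  0.554 -1.591] 0.0
```

step_arm(moves=[0, 0, 0.02, -0.2, 0, 0, 0, 0.02, -0.4, 0, 0, 0, 0.02, -0.6, 0, 0, 0, 0.02, -0.78, 0, 0, 0, 0.02, -0.78, 0, 0, 0, 0.02, -0.78, 0])

```text
t: 19.1
tcp_pos: [0.4055, -0.1953, 0.1349]
tool_rot: [0.954, -0.052, 0.292, 0.043]
force: [0.3, -0.3, 0.4]
finger_gap: -0.0
gripper_force: 0.0
```

```bash
python3 tgt.py 73 -76 0 66 -76 0 57
```

```text
{'t': 19.1, 'q': [-0.8873, 0.7056, 2.3284, 2.3372, 0.5193, -1.5237], 'tcp_pos': [0.4055, -0.1953, 0.1349], 'tool_rot': [0.9541, -0.0522, 0.2917, 0.0427], 'force': [0.3178, -0.3079, 0.3909], 'finger_gap': -0.0001}
tool z [ 0.552 -0.112 -0.826] y [-0.124 -0.991  0.051] tilt deg 34.29
to [ 0.443  -0.2026  0.066 ] shift/200mm [-0.014  0.004 -0.043]
to [ 0.443  -0.2026  0.057 ] shift/200mm [-0.014  0.004 -0.088]
```

step_arm(moves=[0, -0.02, 0, -0.05, 0, 0, -0.02, 0, -0.08, 0, 0, -0.02, 0, -0.1, 0, 0, -0.02, 0, -0.1, 0])

```text
t: 19.6
tcp_pos: [0.4001, -0.1936, 0.1165]
tool_rot: [0.954, -0.052, 0.291, 0.042]
force: [-7.4, -1.4, 7.5]
finger_gap: 0.001
gripper_force: 4.4
```

```bash
python3 st.py
python3 - <<'E'
from station import manip
import cv2,numpy as np
d=manip.snapshot("side"); np.savez("side1.npz",**d)
cv2.imwrite("pics/s1.png",cv2.resize(d["color"][90:230,200:360],(640,560),interpolation=2))
E
```

```text
{'t': 19.6, 'q': [-0.897, 0.7706, 2.3481, 2.4219, 0.579, -1.6338], 'tcp_pos': [0.4001, -0.1936, 0.1165], 'tool_rot': [0.9544, -0.0525, 0.2907, 0.0424], 'force': [-7.4159, -1.4164, 7.4706], 'finger_gap': 0.0009}
tool z [ 0.55  -0.111 -0.827] y [-0.125 -0.991  0.05 ] tilt deg 34.17
```

View pics/s1.png

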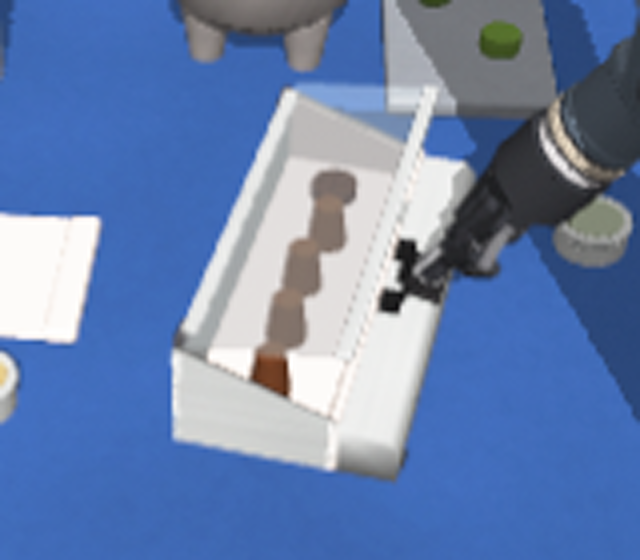

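The lid's clear edge is rising (white rail at about (430,95) down to (340,400) in the crop). It's been freed, so I'll back off and open the fingers part-way.

step_arm(moves=[0, -0.1, 0.02, 0.1, 0, 0, -0.2, 0.04, 0.3, 0, 0.3, -0.2, 0.04, 0.5, 0, 0.58, -0.2, 0.04, 0.7, 0, 0.58, -0.2, 0.04, 0.7, 0, 0.58, -0.2, 0.04, 0.7, 0])

```text
t: 20.4
tcp_pos: [0.3609, -0.1858, 0.2589]
tool_rot: [0.954, -0.05, 0.293, 0.045]
force: [0.0, 0.4, 0.1]
finger_gap: 0.578
gripper_force: 0.0
```

```bash
python3 st.py
python3 - <<'E'
from station import manip
import cv2,numpy as np
T=manip.snapshot("top"); np.savez("top2.npz",**T); d=manip.snapshot("side"); np.savez("side2.npz",**d)
f=lambda c:cv2.resize(c,None,fx=4,fy=4,interpolation=2)
a=f(T["color"][155:255,255:415])[:400,:]; b=cv2.resize(d["color"][70:230,215:335],(300,400),interpolation=2)
cv2.imwrite("pics/s2.png",cv2.resize(cv2.hconcat([a,b[:400]]),(800,340)))
E
```

```text
{'t': 20.4, 'q': [-0.9934, 0.2809, 2.3283, 1.3843, 0.4209, -0.5893], 'tcp_pos': [0.3609, -0.1858, 0.2589], 'tool_rot': [0.9539, -0.0499, 0.2925, 0.0446], 'force': [0.0331, 0.4383, 0.0764], 'finger_gap': 0.5783}
tool z [ 0.554 -0.114 -0.825] y [-0.121 -0.991  0.056] tilt deg 34.43
```

View pics/s2.png

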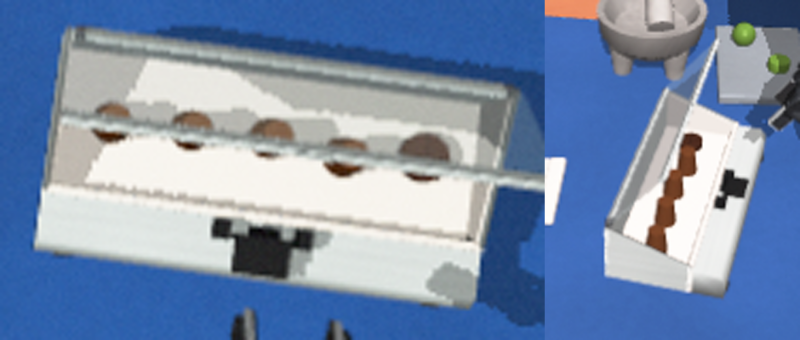

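The lid stands open (rail line in the top crop at y≈120–180). The cones and tablet all stand in the row, the tablet at the right end. Now I'll refine the cone positions.

Run:
```python
from u import *
a=np.deg2rad(-7); O=np.array([.5184,-.2119]); C=np.array([[np.cos(a),-np.sin(a)],[np.sin(a),np.cos(a)]])
d=np.load("top0.npz"); g=cv2.cvtColor(cv2.resize(d["color"],None,fx=4,fy=4,interpolation=cv2.INTER_CUBIC),cv2.COLOR_BGR2GRAY).astype(int)
for (u,v) in [(288,190),(312,193),(336,195),(358,200),(380,201)]:
    w=g[4*v-44:4*v+44,4*u-44:4*u+44]; bg=np.percentile(w,75); m=w<(bg+np.percentile(w,5))/2
    b=max(blobs(m,50),key=lambda t:t[1][4]); c=(b[0]+[4*u-44,4*v-44]-1.5)/4
    P=plane(d,[c],.03)[0]; print(c.round(1),b[1][2:]/4,"caddy",((P[:2]-O)@C*1e3).round(1),"z62",((plane(d,[c],.062)[0,:2]-O)@C*1e3).round(1))
# side view after opening: brown mask row extents
s=np.load("side2.npz"); h=cv2.cvtColor(s["color"],cv2.COLOR_BGR2HSV); m=((h[...,0]<15)|(h[...,0]>170))&(h[...,1]>110)&(h[...,2]<170); m[:100]=0;m[200:]=0;m[:,:225]=0;m[:,330:]=0
for c,st in blobs(m,30): print(c.round(1),st)
# axis line: for known y, expected px of cone mid at x=18
for y in(124,62,0,-62):
    for x in (8,18):
        W=np.r_[O+C@[x/1e3,y/1e3],.042]; p=proj(s,W)[0]
        r=int(round(p[1])); k=np.where(m[r])[0]; print(y,x,p.round(1),"mask row span",k.min() if len(k) else None,k.max() if len(k) else None)
```

```text
[287.3 190.7] [ 12.25  12.   452.5 ] caddy [ 11.3 124.5] z62 [  8.5 126.8]
[310.6 192.9] [ 12.5  12.  460.5] caddy [14.1 61.4] z62 [11.1 65.6]
[334.  195.1] [ 13.25  11.75 480.25] caddy [16.7 -2. ] z62 [13.6  4. ]
[355.8 200.6] [ 13.75  11.75 499.  ] caddy [  9.9 -62.4] z62 [  7.1 -54.7]
[379.  200.9] [ 15.5  14.5 713. ] caddy [  17.8 -124.9] z62 [  14.8 -115.4]
[275.3 159.7] [263 133  26  56 436]
124 8 [268.1 181.8] mask row span 264 271
124 18 [264.9 181.2] mask row span 264 271
62 8 [273.  168.6] mask row span 268 275
62 18 [269.8 168. ] mask row span 268 275
0 8 [277.5 156.1] mask row span 272 279
0 18 [274.4 155.6] mask row span 272 279
-62 8 [281.7 144.5] mask row span 279 285
-62 18 [278.8 144. ] mask row span 279 285
```

```bash
cat > g.py <<'E'
# g.py caddy_x caddy_y z back... : shifts placing grasp point there, `back` mm behind along the tool axis
import sys; from st import *
a=np.deg2rad(-7); O=np.array([.5184,-.2119]); C=np.array([[np.cos(a),-np.sin(a)],[np.sin(a),np.cos(a)]])
v=[float(x)/1000 for x in sys.argv[1:]]; p=np.array(s["tcp_pos"]); z=M[:,2]
from fk import ik
q=s["q"]
for b in v[3:]:
    w=np.r_[O+C@v[:2],v[2]]-z*(.054+b); q,f=ik(w,M,q); print("tcp",w.round(4),"shift",((w-p)/.2).round(3),q.round(2),np.abs(f).max().round(4))
E
python3 g.py 10.5 124.5 48 80 30 0 -5
```

```text
{'t': 20.5, 'q': [-0.9932, 0.2837, 2.3296, 1.388, 0.4207, -0.5928], 'tcp_pos': [0.3607, -0.1853, 0.2578], 'tool_rot': [0.9541, -0.0503, 0.2919, 0.0435], 'force': [-0.7962, -0.3468, -0.4111], 'finger_gap': 0.5801}
tool z [ 0.553 -0.112 -0.826] y [-0.121 -0.991  0.054] tilt deg 34.33
tcp [ 0.4699 -0.0745  0.1587] shift [ 0.546  0.554 -0.496] [-0.46  0.62  2.26  2.71  0.36 -1.48] 0.0
tcp [ 0.4976 -0.0802  0.1174] shift [ 0.684  0.526 -0.702] [-0.44  0.74  2.2   2.79  0.41 -1.55] 0.0
tcp [ 0.5141 -0.0835  0.0926] shift [ 0.767  0.509 -0.826] [-0.43  0.8   2.16  2.82  0.43 -1.57] 0.0
tcp [ 0.5169 -0.0841  0.0885] shift [ 0.781  0.506 -0.847] [-0.43  0.81  2.16  2.83  0.43 -1.57] 0.0
```

step_arm(moves=[0.58, 0.1, 0.25, -0.05, 0, 0.58, 0.25, 0.55, -0.2, 0, 0.58, 0.45, 0.554, -0.4, 0, 0.58, 0.546, 0.554, -0.496, 0, 0.58, 0.546, 0.554, -0.496, 0, 0.58, 0.684, 0.526, -0.702, 0, 0.58, 0.767, 0.51, -0.826, 0, 0.58, 0.767, 0.51, -0.826, 0, 0.58, 0.767, 0.51, -0.826, 0])

```text
t: 21.62
tcp_pos: [0.5136, -0.0815, 0.0912]
tool_rot: [0.954, -0.051, 0.291, 0.041]
force: [-3.6, 1.1, 9.8]
finger_gap: 0.581
gripper_force: 4.3
```

```bash
python3 g.py 10.5 124.5 48 0
python3 - <<'E'
from station import manip
import cv2,numpy as np
d=manip.snapshot("side"); T=manip.snapshot("top")
a=cv2.resize(d["color"][110:220,220:340],(600,550),interpolation=2); cv2.imwrite("pics/s3.png",a)
E
```

```text
{'t': 21.625, 'q': [-0.4317, 0.8043, 2.1651, 2.8165, 0.4311, -1.5585], 'tcp_pos': [0.5136, -0.0815, 0.0912], 'tool_rot': [0.9545, -0.0509, 0.2911, 0.0406], 'force': [-3.5694, 1.1128, 9.7928], 'finger_gap': 0.5809}
tool z [ 0.552 -0.107 -0.827] y [-0.121 -0.992  0.048] tilt deg 34.18
tcp [ 0.5142 -0.0838  0.0927] shift [ 0.003 -0.012  0.007] [-0.44  0.8   2.16  2.81  0.42 -1.55] 0.0
```

View pics/s3.png

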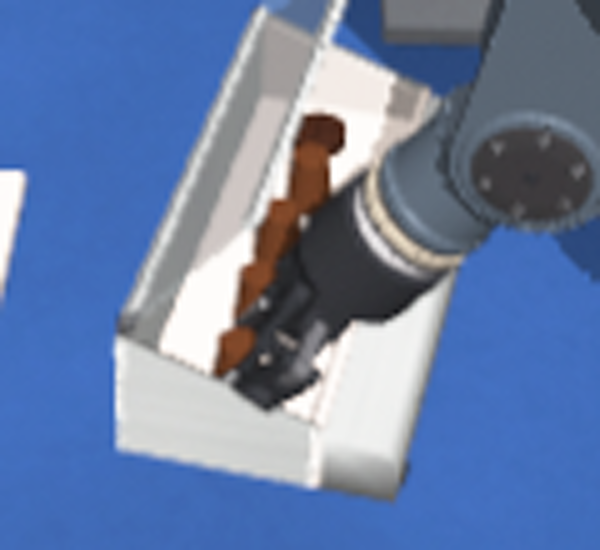

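step_arm(moves=[0.54, 0, -0.01, 0.03, 0, 0.54, 0, -0.01, 0.03, 0])

```text
t: 21.98
tcp_pos: [0.5142, -0.0841, 0.0967]
tool_rot: [0.955, -0.051, 0.291, 0.041]
force: [0.6, 0.7, -0.2]
finger_gap: 0.54
gripper_force: 0.0
```

step_arm(moves=[0, 0, 0, 0.005, 0, 0, 0, 0, 0.005, 0, 0, 0, 0, 0.005, 0], grip_force=30)

```text
t: 22.35
tcp_pos: [0.5136, -0.0833, 0.0973]
tool_rot: [0.955, -0.051, 0.29, 0.041]
force: [-1.1, -1.5, 1.9]
finger_gap: 0.335
gripper_force: 29.3
```

```bash
python3 st.py
```

```text
{'t': 22.35, 'q': [-0.436, 0.7873, 2.1632, 2.7965, 0.4113, -1.5414], 'tcp_pos': [0.5136, -0.0833, 0.0973], 'tool_rot': [0.9548, -0.0509, 0.29, 0.0405], 'force': [-1.1492, -1.4774, 1.8935], 'finger_gap': 0.3354}
tool z [ 0.55  -0.107 -0.829] y [-0.121 -0.992  0.048] tilt deg 34.05
```

step_arm(moves=[0, 0, 0, 0.1, 0, 0, -0.02, 0, 0.2, 0, 0, -0.16, 0.05, 0.45, 0, 0, -0.3, 0.1, 0.7, 0, 0, -0.3, 0.1, 0.75, 0, 0, -0.3, 0.1, 0.75, 0])

```text
t: 23.1
tcp_pos: [0.4522, -0.0627, 0.2476]
tool_rot: [0.955, -0.05, 0.289, 0.041]
force: [0.3, 1.0, -0.1]
finger_gap: 0.328
gripper_force: 29.5
```

```bash
cat > dsh.py <<'E'
# dsh.py dx dy gz(mm).. : shifts placing grasp point over the dish (offsets along caddy axes)
import sys; from st import *
a=np.deg2rad(-7); O=np.array([.5323,.216]); C=np.array([[np.cos(a),-np.sin(a)],[np.sin(a),np.cos(a)]])
v=[float(x)/1000 for x in sys.argv[1:]]; p=np.array(s["tcp_pos"]); z=M[:,2]
from fk import ik
q=s["q"]
for b in v[2:]:
    w=np.r_[O+C@v[:2],b]-z*.054; q,f=ik(w,M,q); print("tcp",w.round(4),"shift",((w-p)/.2).round(3),q.round(2),np.abs(f).max().round(4))
E
python3 dsh.py 22 27 160 100 40
python3 - <<'E'
from u import *
d=np.load("top0.npz"); h=cv2.cvtColor(d["color"],cv2.COLOR_BGR2HSV); m=((h[...,0]<14)|(h[...,0]>170))&(h[...,1]>120)&(h[...,2]>60); m[:, :130]=0;m[:,220:]=0;m[:150]=0;m[240:]=0
c=max(cv2.findContours(m.astype(np.uint8),0,1)[0],key=cv2.contourArea).reshape(-1,2); P=plane(d,c,.052)[:,:2]
P=P[np.abs(P[:,1]-.217)<.06]; A=np.c_[2*P,np.ones(len(P))]; x=np.linalg.lstsq(A,(P**2).sum(1),rcond=None)[0]; print("rim circle",x[:2],np.sqrt(x[2]+x[:2]@x[:2]))
E
```

```text
{'t': 23.1, 'q': [-0.4583, 0.3512, 2.2333, 1.6975, 0.1484, -0.4374], 'tcp_pos': [0.4522, -0.0627, 0.2476], 'tool_rot': [0.9551, -0.0504, 0.2891, 0.0407], 'force': [0.2619, 1.0317, -0.0746], 'finger_gap': 0.3277}
tool z [ 0.548 -0.107 -0.83 ] y [-0.12  -0.992  0.049] tilt deg 33.94
tcp [0.5278 0.2459 0.2048] shift [ 0.378  1.543 -0.214] [0.23 0.56 1.98 1.27 0.   0.56] 0.1959
tcp [0.5278 0.2459 0.1448] shift [ 0.378  1.543 -0.514] [0.23 0.67 1.95 0.67 0.   1.17] 0.1888
tcp [0.5278 0.2459 0.0848] shift [ 0.378  1.543 -0.814] [0.23 0.77 1.92 0.06 0.   1.8 ] 0.1815
rim circle [0.5319636  0.21441268] 0.08169519847451183
```

```bash
cat > dy.py <<'E'
# dy.py yaw_units dx dy gz.. ; dish offsets in the lean frame (x along lean azimuth after yaw, y left)
import sys; from st import *
from fk import ik
yu=float(sys.argv[1]); v=[float(x)/1000 for x in sys.argv[2:]]
Y=R.from_euler('z',yu*np.pi).as_matrix(); N=Y@M; z=N[:,2]; yy=-N[:2,1]/np.linalg.norm(N[:2,1]); xx=np.array([yy[1],-yy[0]])
O=np.array([.532,.215]); p=np.array(s["tcp_pos"]); q=np.array(s["q"])
for b in v[2:]:
    w=np.r_[O+xx*v[0]+yy*v[1],b]-z*.054
    if b==v[2]:
        for k in np.linspace(.1,1,10):
            q,f=ik(p+(w-p)*k,R.from_euler('z',yu*np.pi*k).as_matrix()@M,q); print(k.round(1),q.round(2),np.abs(f).max().round(3))
    q,f=ik(w,N,q); print("tcp",w.round(4),"shift",((w-p)/.2).round(3),q.round(2),np.abs(f).max().round(4))
E
for y in 0.2 0.3 0.4; do echo yaw $y; python3 dy.py $y 22 27 130 40 | tail -n +3; done
```

```text
yaw 0.2
0.1 [-0.39  0.37  2.23  1.87  0.15 -0.6 ] 0.0
0.2 [-0.32  0.4   2.23  2.01  0.15 -0.74] 0.0
0.3 [-0.25  0.42  2.22  2.12  0.16 -0.84] 0.0
0.4 [-0.18  0.45  2.21  2.19  0.16 -0.91] 0.0
0.5 [-0.11  0.47  2.19  2.23  0.16 -0.95] 0.0
0.6 [-0.05  0.5   2.17  2.25  0.17 -0.97] 0.0
0.7 [ 0.01  0.53  2.14  2.24  0.17 -0.95] 0.0
0.8 [ 0.07  0.55  2.11  2.19  0.16 -0.92] 0.0
0.9 [ 0.13  0.58  2.07  2.12  0.16 -0.85] 0.0
1.0 [ 0.18  0.6   2.03  2.02  0.16 -0.76] 0.0
tcp [0.5108 0.2366 0.1748] shift [ 0.293  1.496 -0.364] [ 0.18  0.6   2.03  2.02  0.16 -0.76] 0.0
tcp [0.5108 0.2366 0.0848] shift [ 0.293  1.496 -0.814] [ 0.18  0.81  2.05  2.69  0.33 -1.44] 0.0
yaw 0.3
0.1 [-0.4   0.37  2.24  1.8   0.17 -0.57] 0.0
0.2 [-0.35  0.4   2.23  1.85  0.2  -0.66] 0.0
0.3 [-0.29  0.42  2.23  1.87  0.22 -0.72] 0.0
0.4 [-0.23  0.45  2.21  1.87  0.24 -0.75] 0.0
0.5 [-0.18  0.47  2.2   1.84  0.26 -0.75] 0.0
0.6 [-0.12  0.5   2.17  1.8   0.28 -0.75] 0.0
0.7 [-0.07  0.52  2.15  1.74  0.29 -0.73] 0.0
0.8 [-0.02  0.55  2.11  1.67  0.31 -0.69] 0.0
0.9 [ 0.03  0.58  2.07  1.6   0.33 -0.65] 0.0
1.0 [ 0.08  0.
[... 191 characters left out ...]
8  0.81  2.05  2.08  0.41 -1.22] 0.0
yaw 0.4
0.1 [-0.42  0.37  2.24  1.73  0.2  -0.55] 0.0
0.2 [-0.38  0.4   2.23  1.73  0.24 -0.62] 0.0
0.3 [-0.33  0.42  2.23  1.7   0.28 -0.66] 0.0
0.4 [-0.29  0.45  2.21  1.65  0.32 -0.68] 0.0
0.5 [-0.24  0.47  2.19  1.59  0.36 -0.69] 0.0
0.6 [-0.19  0.5   2.16  1.52  0.39 -0.69] 0.0
0.7 [-0.14  0.53  2.13  1.44  0.43 -0.68] 0.0
0.8 [-0.1   0.56  2.09  1.36  0.47 -0.66] 0.0
0.9 [-0.05  0.58  2.04  1.27  0.51 -0.65] 0.0
1.0 [-0.    0.61  1.99  1.19  0.55 -0.63] 0.0
tcp [0.5021 0.22   0.1748] shift [ 0.25   1.413 -0.364] [-0.    0.61  1.99  1.19  0.55 -0.63] 0.0
tcp [0.5021 0.22   0.0848] shift [ 0.25   1.413 -0.814] [-0.    0.81  2.01  1.56  0.51 -1.06] 0.0
```

step_arm(moves=[0, 0.05, 0.25, -0.05, 0.05, 0, 0.1, 0.5, -0.1, 0.1, 0, 0.15, 0.75, -0.15, 0.15, 0, 0.2, 1, -0.25, 0.2, 0, 0.2, 1, -0.25, 0.2])

```text
t: 23.72
tcp_pos: [0.4926, 0.1394, 0.1955]
tool_rot: [0.924, 0.249, 0.286, -0.052]
force: [0.2, -0.4, -0.1]
finger_gap: 0.333
gripper_force: 29.5
```

```bash
python3 dy.py 0.1 22 27 120 60 39|grep -v "^[01]\."
```

```text
{'t': 23.725, 'q': [-0.067, 0.5276, 2.1399, 1.7628, 0.2812, -0.7188], 'tcp_pos': [0.4926, 0.1394, 0.1955], 'tool_rot': [0.9237, 0.2493, 0.2863, -0.0522], 'force': [0.1733, -0.4122, -0.121], 'finger_gap': 0.3329}
tool z [ 0.503  0.239 -0.831] y [ 0.49  -0.87   0.046] tilt deg 33.84
tcp [0.5052 0.2288 0.1649] shift [ 0.063  0.447 -0.153] [ 0.08  0.63  2.03  1.57  0.36 -0.67] 0.0
tcp [0.5052 0.2288 0.1049] shift [ 0.063  0.447 -0.453] [ 0.08  0.76  2.05  1.96  0.39 -1.09] 0.0
tcp [0.5052 0.2288 0.0839] shift [ 0.063  0.447 -0.558] [ 0.08  0.81  2.05  2.07  0.41 -1.21] 0.0
```

step_arm(moves=[0, 0.03, 0.2, -0.05, 0.05, 0, 0.063, 0.447, -0.15, 0.1, 0, 0.063, 0.447, -0.2, 0.1, 0, 0.063, 0.447, -0.3, 0.1, 0, 0.063, 0.447, -0.4, 0.1, 0, 0.063, 0.447, -0.48, 0.1, 0, 0.063, 0.447, -0.54, 0.1, 0, 0.063, 0.447, -0.545, 0.1])

```text
t: 24.72
tcp_pos: [0.5052, 0.2255, 0.0872]
tool_rot: [0.875, 0.388, 0.275, -0.095]
force: [0.1, 1.0, -0.4]
finger_gap: 0.328
gripper_force: 29.5
```

```bash
python3 dy.py 0 22 27 39|grep -v "^[01]\."
```

```text
{'t': 24.725, 'q': [0.0702, 0.8059, 2.0557, 2.0589, 0.4081, -1.2], 'tcp_pos': [0.5052, 0.2255, 0.0872], 'tool_rot': [0.8747, 0.3877, 0.2749, -0.0954], 'force': [0.1355, 1.0255, -0.3722], 'finger_gap': 0.3281}
tool z [ 0.407  0.38  -0.831] y [ 0.731 -0.681  0.046] tilt deg 33.83
tcp [0.5053 0.229  0.0839] shift [ 0.001  0.017 -0.017] [ 0.08  0.81  2.05  2.08  0.41 -1.21] 0.0
```

step_arm(moves=[0, 0, 0, -0.015, 0, 0, 0, 0, -0.02, 0, 0.46, 0, 0, -0.02, 0, 0.46, 0, 0, -0.02, 0, 0.46, 0, 0, -0.02, 0])

```text
t: 25.35
tcp_pos: [0.5058, 0.2264, 0.0843]
tool_rot: [0.874, 0.388, 0.276, -0.095]
force: [0.4, -0.3, -0.1]
finger_gap: 0.461
gripper_force: 0.0
```

step_arm(moves=[0.46, -0.04, -0.04, 0.09, 0, 0.46, -0.12, -0.12, 0.25, 0, 0.46, -0.15, -0.15, 0.45, 0, 0.46, -0.15, -0.2, 0.6, -0.04, 0.5, -0.15, -0.45, 0.65, -0.1, 0.55, -0.15, -0.7, 0.65, -0.15, 0.55, -0.15, -1, 0.65, -0.2, 0.55, -0.15, -1, 0.65, -0.25])

```text
t: 26.35
tcp_pos: [0.4781, 0.021, 0.2152]
tool_rot: [0.954, 0.048, 0.295, 0.013]
force: [0.8, 0.9, 0.1]
finger_gap: 0.553
gripper_force: 0.0
```

```bash
python3 g.py 13 61.5 52 80 0;python3 - <<'E'
from station import manip
import cv2,numpy as np
d=manip.snapshot("side"); T=manip.snapshot("top"); np.savez("top4.npz",**T)
a=cv2.resize(d["color"][110:310,200:340],(420,600),interpolation=2);b=cv2.resize(T["color"][140:260,130:280],(375,300),interpolation=2)
cv2.imwrite("pics/s4.png",cv2.hconcat([a,cv2.copyMakeBorder(b,0,300,0,0,0)]))
E
```

```text
{'t': 26.35, 'q': [-0.2638, 0.4588, 2.2176, 2.2248, 0.1919, -0.9812], 'tcp_pos': [0.4781, 0.021, 0.2152], 'tool_rot': [0.9541, 0.0478, 0.2953, 0.0126], 'force': [0.8093, 0.8849, 0.0609], 'finger_gap': 0.5525}
tool z [ 0.565  0.004 -0.825] y [ 0.084 -0.995  0.052] tilt deg 34.38
tcp [ 0.4631 -0.153   0.1626] shift [-0.075 -0.87  -0.263] [-0.73  0.61  2.21  1.91  0.42 -1.11] 0.0
tcp [ 0.5083 -0.1527  0.0966] shift [ 0.151 -0.868 -0.593] [-0.66  0.79  2.12  2.18  0.44 -1.32] 0.0
```

View pics/s4.png

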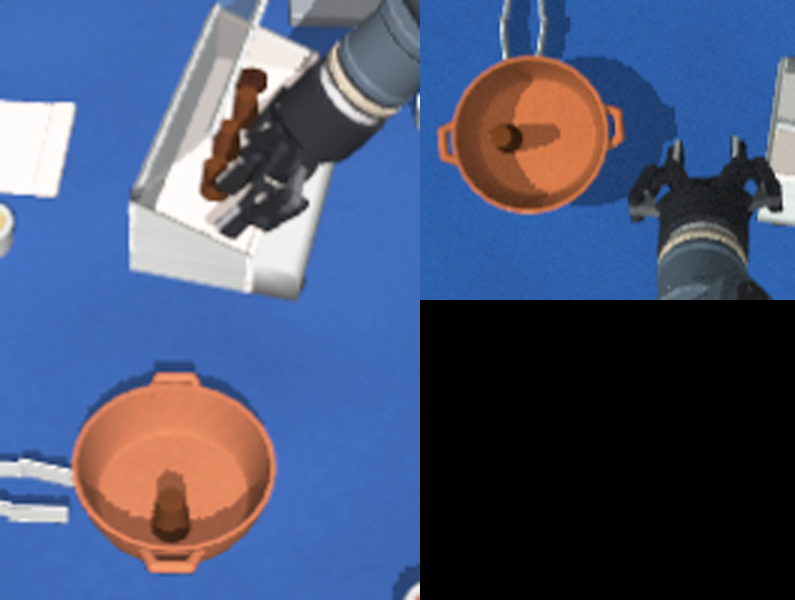

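The first cone stands in the dish, at (510,138) in the top crop and (170,515) in the side crop, and the dish hasn't moved. On to the second cone.

step_arm(moves=[0.54, 0, -0.3, 0, -0.03, 0.54, -0.06, -0.6, -0.1, -0.065, 0.54, -0.06, -0.815, -0.2, -0.065, 0.54, -0.06, -0.815, -0.26, -0.065, 0.54, -0.06, -0.815, -0.26, -0.065])

```text
t: 27.08
tcp_pos: [0.4651, -0.1368, 0.162]
tool_rot: [0.955, -0.043, 0.292, 0.039]
force: [-1.1, -0.0, 1.0]
finger_gap: 0.542
gripper_force: 0.0
```

```bash
python3 g.py 13 61.5 52 80 40 0
```

```text
{'t': 27.075, 'q': [-0.6372, 0.6127, 2.2354, 2.3461, 0.3556, -1.2829], 'tcp_pos': [0.4651, -0.1368, 0.162], 'tool_rot': [0.9548, -0.0434, 0.2916, 0.0392], 'force': [-1.1065, -0.0499, 0.9581], 'finger_gap': 0.5418}
tool z [ 0.553 -0.1   -0.827] y [-0.106 -0.993  0.05 ] tilt deg 34.22
tcp [ 0.4646 -0.139   0.1628] shift [-0.002 -0.011  0.004] [-0.64  0.61  2.23  2.33  0.35 -1.27] 0.0
tcp [ 0.4868 -0.143   0.1297] shift [ 0.108 -0.031 -0.161] [-0.62  0.7   2.19  2.46  0.38 -1.38] 0.0
tcp [ 0.5089 -0.147   0.0967] shift [ 0.219 -0.051 -0.327] [-0.59  0.79  2.14  2.54  0.41 -1.44] 0.0
```

step_arm(moves=[0.54, 0.11, -0.025, -0.16, 0, 0.54, 0.2, -0.045, -0.3, 0, 0.54, 0.22, -0.05, -0.325, 0, 0.54, 0.22, -0.05, -0.325, 0])

```text
t: 27.58
tcp_pos: [0.5093, -0.1461, 0.0984]
tool_rot: [0.954, -0.043, 0.292, 0.04]
force: [-0.5, -0.2, -0.5]
finger_gap: 0.54
gripper_force: 0.0
```

step_arm(moves=[0, 0, 0, 0.003, 0, 0, 0, 0, 0.005, 0, 0, 0, 0, 0.005, 0])

```text
t: 27.95
tcp_pos: [0.5092, -0.1473, 0.0996]
tool_rot: [0.954, -0.044, 0.293, 0.041]
force: [-1.4, 0.9, 4.2]
finger_gap: 0.324
gripper_force: 29.8
```

```bash
python3 st.py
```

```text
{'t': 27.95, 'q': [-0.5903, 0.7811, 2.1389, 2.5391, 0.4051, -1.4398], 'tcp_pos': [0.5092, -0.1473, 0.0996], 'tool_rot': [0.9543, -0.0441, 0.2928, 0.0405], 'force': [-1.4121, 0.9269, 4.2194], 'finger_gap': 0.3239}
tool z [ 0.555 -0.103 -0.825] y [-0.108 -0.993  0.052] tilt deg 34.39
```

step_arm(moves=[0, 0, 0, 0.1, 0, 0, -0.02, 0, 0.2, 0, 0, -0.16, 0.05, 0.45, 0, 0, -0.3, 0.2, 0.65, 0, 0, -0.3, 0.5, 0.65, 0.05, 0, -0.25, 0.8, 0.6, 0.1, 0, -0.2, 1, 0.55, 0.15, 0, -0.2, 1, 0.5, 0.15])

```text
t: 28.95
tcp_pos: [0.4696, 0.0547, 0.1991]
tool_rot: [0.938, 0.183, 0.295, -0.03]
force: [-0.3, -0.5, 0.3]
finger_gap: 0.329
gripper_force: 29.5
```

```bash
python3 dy.py 0.15 22 -27 120 60 42|grep -v "^[01]\."
```

```text
{'t': 28.95, 'q': [-0.2718, 0.5035, 2.2394, 1.9492, 0.3314, -0.9713], 'tcp_pos': [0.4696, 0.0547, 0.1991], 'tool_rot': [0.9376, 0.1826, 0.2945, -0.0295], 'force': [-0.2854, -0.4689, 0.3239], 'finger_gap': 0.3287}
tool z [ 0.541  0.163 -0.825] y [ 0.36  -0.932  0.052] tilt deg 34.43
tcp [0.5447 0.1922 0.1645] shift [ 0.376  0.688 -0.173] [-0.01  0.64  1.97  1.4   0.41 -0.59] 0.0
tcp [0.5447 0.1922 0.1045] shift [ 0.376  0.688 -0.473] [-0.01  0.77  1.98  1.73  0.41 -0.95] 0.0
tcp [0.5447 0.1922 0.0865] shift [ 0.376  0.688 -0.563] [-0.01  0.81  1.98  1.82  0.42 -1.05] 0.0
```

step_arm(moves=[0, 0.1, 0.25, -0.03, 0.05, 0, 0.25, 0.5, -0.1, 0.1, 0, 0.376, 0.688, -0.15, 0.15, 0, 0.376, 0.688, -0.2, 0.15, 0, 0.376, 0.688, -0.3, 0.15, 0, 0.376, 0.688, -0.42, 0.15, 0, 0.376, 0.688, -0.5, 0.15, 0, 0.376, 0.688, -0.54, 0.15, 0, 0.376, 0.688, -0.55, 0.15])

```text
t: 30.08
tcp_pos: [0.5442, 0.1901, 0.0883]
tool_rot: [0.871, 0.394, 0.278, -0.097]
force: [0.2, 0.3, -1.1]
finger_gap: 0.325
gripper_force: 29.5
```

```bash
python3 dy.py 0 22 -27 42|grep -v "^[01]\."
```

```text
{'t': 30.075, 'q': [-0.0174, 0.8076, 1.9868, 1.8099, 0.4189, -1.033], 'tcp_pos': [0.5442, 0.1901, 0.0883], 'tool_rot': [0.8707, 0.3938, 0.2783, -0.097], 'force': [0.2416, 0.2639, -1.1003], 'finger_gap': 0.3251}
tool z [ 0.408  0.388 -0.826] y [ 0.74  -0.671  0.05 ] tilt deg 34.29
tcp [0.5447 0.1922 0.0866] shift [ 0.002  0.01  -0.009] [-0.01  0.81  1.98  1.82  0.42 -1.04] 0.0
```

step_arm(moves=[0, 0, 0, -0.01, 0, 0, 0, 0, -0.015, 0, 0.44, 0, 0, -0.015, 0, 0.44, 0, 0, -0.015, 0, 0.44, 0, 0, -0.015, 0])

```text
t: 30.7
tcp_pos: [0.5447, 0.1903, 0.0861]
tool_rot: [0.87, 0.394, 0.279, -0.097]
force: [-0.2, 1.0, 0.1]
finger_gap: 0.438
gripper_force: 0.0
```

step_arm(moves=[0.44, -0.04, -0.04, 0.09, 0, 0.44, -0.12, -0.12, 0.25, 0, 0.44, -0.2, -0.2, 0.45, 0, 0.44, -0.3, -0.3, 0.6, -0.05, 0.5, -0.4, -0.55, 0.65, -0.1, 0.54, -0.5, -0.8, 0.65, -0.15, 0.54, -0.6, -1, 0.65, -0.2, 0.54, -0.6, -1, 0.65, -0.25, 0.54, -0.6, -1, 0.65, -0.25])

```text
t: 31.82
tcp_pos: [0.4241, -0.0103, 0.216]
tool_rot: [0.955, 0.029, 0.295, 0.018]
force: [0.2, 0.5, 0.2]
finger_gap: 0.538
gripper_force: 0.0
```

```bash
YAW=-0.05 python3 g.py 9 -62 52 90
```

```text
{'t': 31.825, 'q': [-0.4039, 0.4328, 2.3522, 2.3505, 0.294, -1.2055], 'tcp_pos': [0.4241, -0.0103, 0.216], 'tool_rot': [0.955, 0.0289, 0.2946, 0.0177], 'force': [0.218, 0.5072, 0.1842], 'finger_gap': 0.5375}
tool z [ 0.564 -0.017 -0.826] y [ 0.045 -0.998  0.051] tilt deg 34.34
tcp [ 0.44   -0.2594  0.1709] shift [ 0.079 -1.246 -0.226] [-0.93  0.6   2.14  1.73  0.4  -0.9 ] 0.0
```

step_arm(moves=[0.54, 0, -0.3, 0, -0.03, 0.54, 0, -0.6, 0, -0.06, 0.54, 0, -0.9, 0, -0.06, 0.54, 0, -1, 0, -0.06])

```text
t: 32.33
tcp_pos: [0.4248, -0.2127, 0.2162]
tool_rot: [0.953, -0.06, 0.292, 0.046]
force: [0.5, 0.2, 0.3]
finger_gap: 0.541
gripper_force: 0.0
```

```bash
python3 g.py 9 -62 52 80 40 0
```

```text
{'t': 32.325, 'q': [-0.8708, 0.4569, 2.2133, 1.6455, 0.3511, -0.735], 'tcp_pos': [0.4248, -0.2127, 0.2162], 'tool_rot': [0.9534, -0.0598, 0.2922, 0.046], 'force': [0.5394, 0.1667, 0.3396], 'finger_gap': 0.541}
tool z [ 0.552 -0.123 -0.825] y [-0.141 -0.989  0.053] tilt deg 34.41
tcp [ 0.4458 -0.2581  0.1625] shift [ 0.105 -0.227 -0.268] [-0.91  0.62  2.14  1.84  0.38 -0.98] 0.0
tcp [ 0.4679 -0.263   0.1295] shift [ 0.216 -0.252 -0.433] [-0.87  0.71  2.1   1.99  0.38 -1.1 ] 0.0
tcp [ 0.49   -0.2679  0.0965] shift [ 0.326 -0.276 -0.598] [-0.84  0.79  2.05  2.11  0.39 -1.19] 0.0
```

step_arm(moves=[0.54, 0.05, -0.2, -0.1, 0, 0.54, 0.105, -0.227, -0.268, 0, 0.54, 0.105, -0.227, -0.268, 0, 0.54, 0.216, -0.252, -0.433, 0, 0.54, 0.31, -0.272, -0.575, 0, 0.54, 0.326, -0.276, -0.596, 0, 0.54, 0.326, -0.276, -0.596, 0])

```text
t: 33.2
tcp_pos: [0.4895, -0.264, 0.0977]
tool_rot: [0.954, -0.059, 0.292, 0.045]
force: [0.1, -0.0, 0.2]
finger_gap: 0.536
gripper_force: 0.0
```

step_arm(moves=[0, 0, 0, 0.003, 0, 0, 0, 0, 0.005, 0, 0, 0, 0, 0.005, 0])

```text
t: 33.58
tcp_pos: [0.4895, -0.2649, 0.0988]
tool_rot: [0.953, -0.059, 0.292, 0.045]
force: [-3.7, 1.3, 7.8]
finger_gap: 0.325
gripper_force: 30.2
```

```bash
python3 st.py
```

```text
{'t': 33.575, 'q': [-0.8336, 0.7816, 2.0576, 2.1055, 0.3904, -1.1916], 'tcp_pos': [0.4895, -0.2649, 0.0988], 'tool_rot': [0.9534, -0.0592, 0.2923, 0.0452], 'force': [-3.6941, 1.2874, 7.7571], 'finger_gap': 0.3248}
tool z [ 0.552 -0.121 -0.825] y [-0.139 -0.989  0.052] tilt deg 34.41
```

step_arm(moves=[0, 0, 0, 0.1, 0, 0, -0.02, 0, 0.2, 0, 0, -0.16, 0.05, 0.45, 0, 0, -0.3, 0.2, 0.65, 0, 0, -0.3, 0.5, 0.65, 0, 0, -0.25, 0.8, 0.65, 0, 0, -0.2, 1, 0.65, 0, 0, -0.2, 1, 0.65, 0])

```text
t: 34.58
tcp_pos: [0.4492, -0.0611, 0.2278]
tool_rot: [0.954, -0.056, 0.292, 0.044]
force: [0.9, 1.3, -0.5]
finger_gap: 0.328
gripper_force: 29.5
```

step_arm(moves=[0, 0.05, 0.3, 0, 0.05, 0, 0.1, 0.6, -0.05, 0.1, 0, 0.15, 0.9, -0.1, 0.15, 0, 0.15, 1, -0.15, 0.2, 0, 0.15, 1, -0.15, 0.25])

```text
t: 35.2
tcp_pos: [0.4793, 0.136, 0.1969]
tool_rot: [0.903, 0.314, 0.285, -0.072]
force: [0.5, 0.7, -0.4]
finger_gap: 0.329
gripper_force: 29.6
```

```bash
python3 dy.py 0.05 -20 0 120 60 42|grep -v "^[01]\."
```

```text
{'t': 35.2, 'q': [-0.1197, 0.5215, 2.1636, 1.6307, 0.3715, -0.7614], 'tcp_pos': [0.4793, 0.136, 0.1969], 'tool_rot': [0.9027, 0.3138, 0.2855, -0.0716], 'force': [0.4729, 0.7451, -0.4256], 'finger_gap': 0.3286}
tool z [ 0.47   0.308 -0.827] y [ 0.607 -0.793  0.05 ] tilt deg 34.23
tcp [0.4957 0.1801 0.1646] shift [ 0.082  0.221 -0.161] [-0.04  0.62  2.1   1.63  0.41 -0.84] 0.0
tcp [0.4957 0.1801 0.1046] shift [ 0.082  0.221 -0.461] [-0.04  0.77  2.11  1.99  0.45 -1.23] 0.0
tcp [0.4957 0.1801 0.0866] shift [ 0.082  0.221 -0.551] [-0.04  0.81  2.12  2.07  0.47 -1.32] 0.0
```

step_arm(moves=[0, 0.04, 0.1, -0.05, 0.05, 0, 0.082, 0.22, -0.13, 0.05, 0, 0.082, 0.22, -0.2, 0.05, 0, 0.082, 0.22, -0.3, 0.05, 0, 0.082, 0.22, -0.4, 0.05, 0, 0.082, 0.22, -0.49, 0.05, 0, 0.082, 0.22, -0.54, 0.05, 0, 0.082, 0.22, -0.55, 0.05])

```text
t: 36.2
tcp_pos: [0.4966, 0.1778, 0.0869]
tool_rot: [0.877, 0.379, 0.28, -0.092]
force: [1.2, 0.3, 0.5]
finger_gap: 0.326
gripper_force: 29.6
```

```bash
python3 dy.py 0 -20 0 42|grep -v "^[01]\."
python3 - <<'E'
from station import manip
import cv2
d=manip.snapshot("side")
cv2.imwrite("pics/s5.png",cv2.resize(d["color"][100:320,190:360],(540,600),interpolation=2))
E
```

```text
{'t': 36.2, 'q': [-0.0428, 0.8114, 2.1167, 2.0822, 0.4664, -1.3259], 'tcp_pos': [0.4966, 0.1778, 0.0869], 'tool_rot': [0.877, 0.3794, 0.2798, -0.0924], 'force': [1.1886, 0.313, 0.5053], 'finger_gap': 0.3261}
tool z [ 0.421  0.374 -0.826] y [ 0.717 -0.695  0.05 ] tilt deg 34.28
tcp [0.4954 0.1804 0.0866] shift [-0.006  0.013 -0.001] [-0.04  0.81  2.12  2.09  0.47 -1.33] 0.0
```

View pics/s5.png

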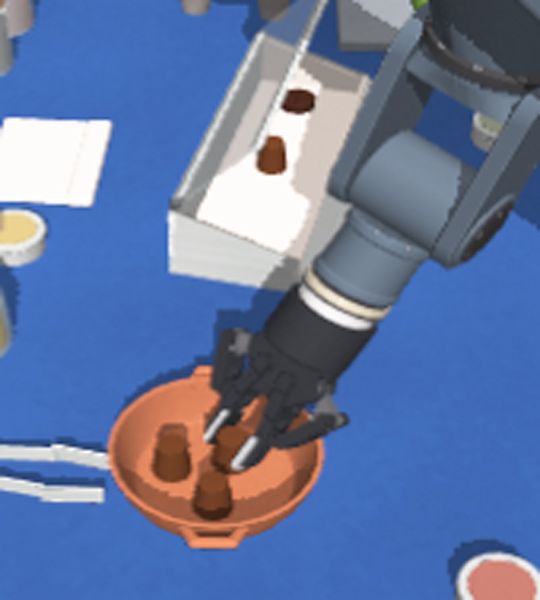

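Two cones stand in the dish and the third is held over its floor at about (230,450). The last cone (270,155) and the tablet (298,100) are still in the tray. I'll lower and release.

step_arm(moves=[0, 0, 0, -0.01, 0, 0, 0, 0, -0.012, 0, 0.44, 0, 0, -0.012, 0, 0.44, 0, 0, -0.012, 0, 0.44, 0, 0, -0.012, 0])

```text
t: 36.88
tcp_pos: [0.4962, 0.1792, 0.0854]
tool_rot: [0.876, 0.38, 0.281, -0.092]
force: [0.4, -0.9, -0.2]
finger_gap: 0.442
gripper_force: 0.0
```

step_arm(moves=[0.44, -0.04, -0.04, 0.09, 0, 0.44, -0.12, -0.12, 0.25, 0, 0.44, -0.2, -0.2, 0.45, 0, 0.44, -0.2, -0.25, 0.65, -0.05, 0.2, -0.2, -0.4, 0.9, -0.1, 0, -0.2, -0.6, 1, -0.15, 0, -0.2, -0.8, 1, -0.2, 0, -0.2, -1, 1, -0.25, 0, -0.2, -1, 1, -0.3, 0, -0.2, -1, 1, -0.3])

```text
t: 38.12
tcp_pos: [0.4537, -0.0219, 0.2837]
tool_rot: [0.957, -0.04, 0.286, 0.04]
force: [-0.9, 0.6, 0.1]
finger_gap: 0.002
gripper_force: 0.0
```

```bash
python3 - <<'E'
from u import *
from station import manip
a=np.deg2rad(-7); O=np.array([.5184,-.2119]); C=np.array([[np.cos(a),-np.sin(a)],[np.sin(a),np.cos(a)]])
T=manip.snapshot("top"); np.savez("top6.npz",**T); S=manip.snapshot("side"); np.savez("side6.npz",**S)
# expected rail (z~.19) in the image and depth check
for x in(-5,0,5):
    for y in(60,0,-60):
        W=np.r_[O+C@[x/1e3,y/1e3],.19]; u,v=proj(T,W)[0]; col=T["color"][int(v)-6:int(v)+7,int(round(u))].astype(int).sum(1)//3; print(x,y,u.round(1),v.round(1),col.tolist())
E
python3 tgt.py 73 12 60 215 0 60 190 -42 60 52
```

```text
-5 60 319.8 196.0 [233, 234, 218, 166, 140, 171, 204, 208, 229, 245, 245, 244, 245]
-5 0 345.6 199.6 [182, 184, 185, 174, 153, 142, 193, 207, 198, 199, 220, 242, 244]
-5 -60 371.3 203.1 [232, 225, 205, 174, 150, 163, 199, 204, 190, 184, 183, 182, 182]
0 60 320.1 193.9 [232, 232, 233, 233, 234, 218, 166, 140, 171, 204, 208, 229, 245]
0 0 345.8 197.4 [183, 181, 182, 184, 185, 174, 153, 142, 193, 207, 198, 199, 220]
0 -60 371.5 200.9 [232, 232, 224, 201, 166, 130, 127, 148, 148, 186, 210, 187, 178]
5 60 320.4 191.7 [233, 232, 232, 232, 233, 233, 234, 218, 166, 140, 171, 204, 208]
5 0 346.1 195.3 [217, 182, 183, 181, 182, 184, 185, 174, 153, 142, 193, 207, 198]
5 -60 371.8 198.8 [231, 231, 232, 232, 224, 201, 166, 130, 127, 148, 148, 186, 210]
{'t': 38.225, 'q': [-0.3391, 0.2535, 2.1877, 0.6435, 0.1508, 0.6984], 'tcp_pos': [0.4538, -0.0209, 0.2836], 'tool_rot': [0.9567, -0.0373, 0.286, 0.0393], 'force': [-0.2404, 0.1653, -0.3079], 'finger_gap': -0.0}
tool z [ 0.544 -0.096 -0.833] y [-0.094 -0.994  0.054] tilt deg 33.55
to [ 0.5376 -0.1538  0.215 ] shift/200mm [ 0.221 -0.629 -0.039]
to [ 0.5257 -0.1523  0.19  ] shift/200mm [ 0.161 -0.622 -0.164]
to [ 0.484  -0.1472  0.052 ] shift/200mm [-0.047 -0.596 -0.854]
```

step_arm(moves=[0, 0, -0.3, 0.06, 0, 0, 0.1, -0.5, 0.06, 0, 0, 0.24, -0.63, 0.05, 0, 0, 0.26, -0.64, 0, 0, 0, 0.26, -0.64, -0.06, 0, 0, 0.26, -0.64, -0.06, 0])

```text
t: 38.98
tcp_pos: [0.5057, -0.1492, 0.2707]
tool_rot: [0.957, -0.038, 0.285, 0.038]
force: [0.2, -1.2, -0.4]
finger_gap: 0.004
gripper_force: 0.0
```

```bash
python3 tgt.py 73 $(python3 -c "
import numpy as np
for t in (52,40,28,16,4,-8,-15,-19,-21.5):
    t=np.radians(t); print(round(75-122*np.cos(t)+9,1),60,round(92+122*np.sin(t)+6,1),end=' ')")
```

```text
{'t': 38.975, 'q': [-0.5993, 0.3638, 2.0375, 0.8707, 0.3025, 0.267], 'tcp_pos': [0.5057, -0.1492, 0.2707], 'tool_rot': [0.9569, -0.0379, 0.2854, 0.0384], 'force': [0.1744, -1.2315, -0.441], 'finger_gap': 0.0042}
tool z [ 0.543 -0.095 -0.834] y [-0.094 -0.994  0.052] tilt deg 33.47
to [ 0.5345 -0.1534  0.1941] shift/200mm [-0.054  0.013 -0.078]
to [ 0.5163 -0.1512  0.1764] shift/200mm [-0.146  0.025 -0.167]
to [ 0.5022 -0.1495  0.1553] shift/200mm [-0.216  0.033 -0.272]
to [ 0.4927 -0.1483  0.1316] shift/200mm [-0.264  0.039 -0.391]
to [ 0.4883 -0.1478  0.1065] shift/200mm [-0.285  0.042 -0.516]
to [ 0.4892 -0.1479  0.081 ] shift/200mm [-0.281  0.041 -0.644]
to [ 0.4922 -0.1482  0.0664] shift/200mm [-0.266  0.039 -0.717]
to [ 0.4945 -0.1485  0.0583] shift/200mm [-0.254  0.038 -0.757]
to [ 0.4964 -0.1488  0.0533] shift/200mm [-0.245  0.037 -0.782]
```

step_arm(moves=[0, -0.054, 0.013, -0.078, 0, 0, -0.1, 0.02, -0.12, 0, 0, -0.146, 0.025, -0.167, 0, 0, -0.184, 0.03, -0.218, 0, 0, -0.216, 0.033, -0.272, 0, 0, -0.242, 0.036, -0.33, 0, 0, -0.264, 0.039, -0.391, 0, 0, -0.276, 0.04, -0.453, 0, 0, -0.285, 0.042, -0.516, 0, 0, -0.284, 0.042, -0.58, 0, 0, -0.281, 0.041, -0.644, 0])

```text
t: 40.35
tcp_pos: [0.4506, -0.1417, 0.1433]
tool_rot: [0.956, -0.037, 0.288, 0.04]
force: [0.5, 0.8, 1.6]
finger_gap: 0.004
gripper_force: 0.9
```

```bash
python3 tgt.py 73 -30.5 60 58.3 -30.5 60 52
python3 - <<'E'
from station import manip
import cv2
d=manip.snapshot("side")
cv2.imwrite("pics/s6.png",cv2.resize(d["color"][80:320,190:370],(450,600),interpolation=2))
E
```

```text
{'t': 40.35, 'q': [-0.6731, 0.6667, 2.2713, 2.4375, 0.4199, -1.4328], 'tcp_pos': [0.4506, -0.1417, 0.1433], 'tool_rot': [0.9562, -0.0375, 0.2875, 0.0402], 'force': [0.5225, 0.8035, 1.6498], 'finger_gap': 0.0036}
tool z [ 0.547 -0.098 -0.831] y [-0.095 -0.994  0.055] tilt deg 33.76
to [ 0.4954 -0.1486  0.0583] shift/200mm [ 0.024  0.001 -0.122]
to [ 0.4954 -0.1486  0.052 ] shift/200mm [ 0.024  0.001 -0.153]
```

View pics/s6.png

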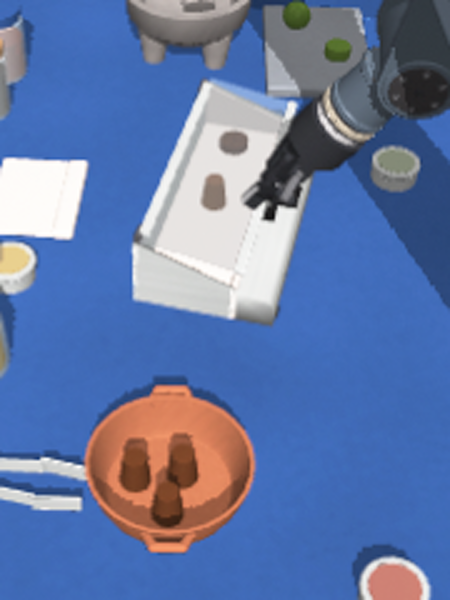

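Three cones stand in the dish and the lid is nearly down under the fingertips. Now I'll press it to the latch.

step_arm(moves=[0, 0.012, 0, -0.06, 0, 0, 0.02, 0, -0.1, 0, 0, 0.024, 0, -0.125, 0, 0, 0.024, 0, -0.135, 0, 0, 0.024, 0, -0.14, 0, 0, 0.024, 0, -0.14, 0])

```text
t: 41.15
tcp_pos: [0.4555, -0.1416, 0.1192]
tool_rot: [0.955, -0.039, 0.292, 0.041]
force: [-12.6, -0.7, 33.7]
finger_gap: -0.002
gripper_force: 16.8
```

step_arm(moves=[0, -0.02, 0, 0.05, 0, 0, -0.1, 0, 0.2, 0, 0, -0.2, 0, 0.5, 0, 0, -0.3, 0, 0.8, 0, 0, -0.3, 0, 1, 0, 0, -0.3, 0, 1, 0])

```text
t: 41.9
tcp_pos: [0.4126, -0.1358, 0.2698]
tool_rot: [0.954, -0.032, 0.298, 0.025]
force: [0.5, 0.2, -1.4]
finger_gap: 0.001
gripper_force: 0.0
```

```bash
python3 st.py
python3 - <<'E'
from u import *
from station import manip
d=manip.snapshot("side"); T=manip.snapshot("top")
a=np.deg2rad(-7); O=np.array([.5184,-.2119]); C=np.array([[np.cos(a),-np.sin(a)],[np.sin(a),np.cos(a)]])
T0=np.load("top0.npz"); 
df=cv2.absdiff(T["color"],T0["color"]).max(2)[160:245,262:408]; print("caddy diff frac",(df>40).mean())
d0=np.load("side0.npz")["color"]
cv2.imwrite("pics/s7.png",cv2.resize(cv2.hconcat([d["color"][80:320,130:370],d0[80:320,130:370]]),(800,400),interpolation=2))
E
```

```text
{'t': 41.9, 'q': [-0.7672, 0.2736, 2.2586, 1.296, 0.3681, -0.3145], 'tcp_pos': [0.4126, -0.1358, 0.2698], 'tool_rot': [0.9537, -0.032, 0.2982, 0.0245], 'force': [0.479, 0.2227, -1.3688], 'finger_gap': 0.0007}
tool z [ 0.567 -0.066 -0.821] y [-0.076 -0.997  0.028] tilt deg 34.82
caddy diff frac 0.091941982272361
```

View pics/s7.png

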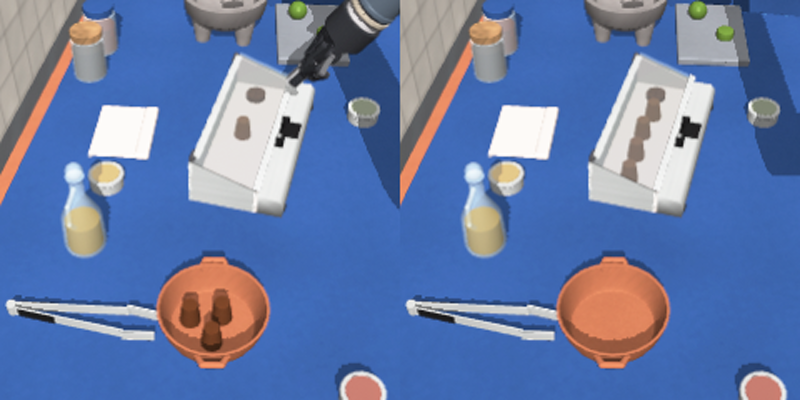

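The final view beside the first one shows the lid latched shut. Three cones stand in the unmoved cazuelita, at about (190,310), (221,306) and (211,335). One cone (242,128) and the tablet (256,95) remain in the tray, and the other items are where they were.

```bash
python3 -c "
from station import manip
print(manip.sign_off())"
```

```text
the job is handed in; nothing more can be done
None
```

I freed the lid with the release, stood three piloncillo cones in the cazuelita, left the last cone and the tablet in the tray, pressed the lid down until it stayed shut, and handed the job in at about 42 s of the 72 s allowed; the last picture showed everything else on the table where it started.

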